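# Close up the roller case

## Robot

A 6-joint arm with a two-finger parallel gripper is mounted at the origin on the work surface. World frame = base frame: x ahead of the robot, y to its left, z up, the work surface at z = 0. Lengths are in mm, angles in rad, forces in N, time in s.
With the tool pointing down it reaches from about 275 to 750 mm from the base axis. Payload 10.2 kg.
Tool frame: the origin (TCP) lies at the very end of the fingers, on their centre line; the grasp point (between the pads) lies behind it (ctrl.grasp_offset is the z of the grasp point in the tool frame, in mm); z points along the fingers, y is the direction in which the jaws open and shut (so a half turn about z gives the same grasp; the last joint's range is limited). The gripper opens to 85 mm and grips with 20 to 120 N. Pads are 22 mm wide; open, the fingers measure 114 mm over their backs; the gripper's body (76 mm by 85 mm) begins 54 mm behind the grasp point. The pads swing forward as they close: fully open they stand 13 mm farther back than shut.
Start: joints at [1.088, 0.313, 1.498, -0, 1.331, -0.223], TCP at [134.878, 507.384, 231.294] pointing down, gripper open.
Joint ranges: [-2.94, 2.94], [-0.97, 2.17], [0.19, 2.56], [-1.23, 4.37], [0.02, 3.11], [-2.88, 2.88]. Speed limits (rad/s): [2.39, 2.39, 3.01, 3.14, 3.14, 3.14].

## Interface

Orientations are given as a unit quaternion [w, x, y, z].
In Python, from rig import ctrl, capture, job gives the robot as it stands. The module is installed in compiled form; this text tells all that it offers.
- The arm moves only by the tool move_arm, never from a script. Its argument "series" is a list of rows, each a list of 7 numbers: the turn, a rotation vector about the tool's x, y, z in rad, then the shift along the tool's x, y, z in cm, then the opening, from 0 (shut) to 1 (fully open). A call has 1 to 5 rows; each row is the pose to reach, as a shift and turn from the pose measured when the call began, along the tool's axes at that moment; what a row does not reach only later rows make up. A row lasts 1/12 s, in which the tool goes at most 41.7 mm and 7.16 degrees, less where a joint would pass 70% of its speed; a pose out of reach is approached as far as the arm can. A call with a gripper value outside its range is refused whole. The fingers move at their own pace and stop on an object; "grip_force" is the grip in N (left out, the last holds). Time passes only in rows, so rows that repeat a pose let the fingers close. It gives the time, the measured TCP pose, the force and the opening at its end, in the units of the state.
- ctrl.sense(): the state, without advancing time (a new reading comes with each control period).
- capture(name): name is "side" or "top" or "wrist"; returns a dict with "frame" (420x560x3 uint8, red, green, blue), "mtx" (3x3 intrinsics, pixels), "R" (3x3) and "t" (3): a world point X has camera coordinates R X + t. Camera axes: x right, y down, z forward; pixel columns grow to the right and rows downward; lengths in mm; the calibration is good to about 2 mm. The wrist camera is an equidistant fisheye: a pixel r from the principal point sees the ray r / f radians off the axis. A picture is of the moment at which its call begins. There is no depth.
- job.finish_job(): hands the job in, once; it reports no verdict.
The state is a dict: "time_s": time; "joints": joint angles; "dq": joint speeds; "tau": joint torques, N m; "eef_pos": TCP position; "ee_rot": TCP orientation; "force": force on the tool from outside, world axes, zero at the start; "wrist_torque": the same for the moment, N m; "grip_width": opening from 0.0 (shut) to 1.0 (fully open).
Only numpy, scipy, OpenCV 4.12 (cv2) and the standard library are available. Lean on these libraries where they do the work, as an engineer would, in place of code of your own. Each camera call takes 0.05 s, during which the arm holds its last target.

## Task

Finish packing the small wooden case: take the black roller from the steel stand and lay it in the empty cradle inside the case, lowering it in with the gripper rather than dropping it. Then gently lower the slatted lid until it is fully shut, and swing the red-handled clamp over until it is fully down on the lid. Leave the two rollers already packed in their cradles and do not disturb the other things on the bench.

Things in the scene. Friction and masses are not known exactly. Their poses are not given: they have to be found in the camera images.
- roller_new_center (a point): centre of the loose roller on the steel stand: black cylinder, 40 mm diameter, 150 mm long, blue ends with steel axle stubs, about 0.35 kg; x axis along it, level, ends alike. On the stand its axis is 58 mm above the bench. The stand holds it in two V supports (16 mm long) 52 mm either side of the centre; base plate 12 mm high, so the middle is free beside and below
- cradle_empty_axis (a point): empty wooden V cradle in the case: the point where a roller's centre comes to rest, 46 mm above the bench; x axis: along the roller and the case's x. Case floor 8 mm above the bench. V supports 16 mm long stand 52 mm either side along x. The three cradles are 80 mm apart in y: the next roller or case side is at least 60 mm from this point
- cradle_1_axis (a point): the rest point of the packed roller 1 in its own cradle, described like the empty cradle's
- cradle_2_axis (a point): the rest point of the packed roller 2 in its own cradle, described like the empty cradle's
- roller_1_center (a point): centre of one roller already packed in the case, loose in its cradle, same shape as the other
- roller_2_center (a point): centre of the other roller already packed in the case, loose in its cradle, same shape
- case: the pale wooden packing case, fixed to the bench, 210 mm in x, 300 mm in y, 80 mm high, walls 8 mm; origin at the centre of its underside, z up. +x points to its hinge side (away from the robot), the clamp is on its -y side
- lid (a joint): lid angle, rad: 0 fully shut, positive open. It starts at 0.92 to 1.08 and opens to 1.10 at most, so it always leans over the far half of the case: the tool must reach in beneath it, tilted, from the robot's side. The hinge is stiff: the lid (0.5 kg) stays where it is left; moving it takes about 1 to 7 N at the bar
- lid_hinge (a point): a point on the lid's hinge axis, at the middle of the case's far (+x) rim, 80.5 mm above the bench; the axis is the case's y
- lid_bar (a point): middle of the round steel bar handle at the lid's free edge: 12 mm thick, 130 mm long along the case's y, its middle 94 mm free, 39 mm gap to the lid's edge. Lid shut, it lies 255 mm to the case's -x and 7 mm above the hinge axis, 45 mm in front of the case; it swings about the hinge with the lid, and the point turns with it (lid shut: axes as the case's)
- clamp (a joint): clamp angle, rad: 0 fully down, arm level across the lid; pi/2 upright; more leans outward (to the case's -y), at most 2.2. It starts at 1.60 to 2.05 and stays where it is left by friction (about 2 N at the handle to swing it). Swing it down only when the lid is shut
- clamp_hinge (a point): clamp pivot, 122 mm above the bench, 14 mm outside the middle of the case's -y wall; its axis is the case's x
- clamp_grip (a point): point on the axis of the clamp's red round handle (18 mm thick, 75 mm long), 115 mm from the pivot, 20 mm short of the handle's end. Site y axis: outward along the arm; x axis: the pivot axis. Clamp down: the arm points to the case's +y, 122 mm above the bench; the shut lid's top is 96.5 mm above the bench
- stand: steel stand holding the loose roller, fixed to the bench, 140 x 75 mm in plan; origin at the centre of its underside, x along the roller
- red_tray: bystander: loose red plastic tray 110 x 90 x 45 mm, origin under its centre
- green_tray: bystander: loose green plastic tray 110 x 90 x 45 mm, origin under its centre
- mallet: bystander: loose hammer lying on the bench
- screwdriver: bystander: loose screwdriver lying on the bench
- tape: bystander: loose brown ring, 100 mm across, 45 mm high, lying flat; origin under its centre
- jar: bystander: loose grey jar with a blue cap, 60 mm across, 90 mm high; origin under its centre
Mind the look-alikes: they are no part of the job. What is shaped like the part that bears roller_new_center but purple or yellow is not meant. What is shaped like the part that bears roller_2_center but orange is not meant.

How it is judged (in metres and radians):
On the way, in this order (a step that is already met when the one before it is completed fails the run):
1. the roller from the stand lies in the empty cradle (centre within 12 mm, axis within 7 degrees) while the gripper still holds it (distance between roller_new_center and cradle_empty_axis below 0.012 m and angle between the x axis of roller_new_center and the x axis of cradle_empty_axis, either way round below 0.12 rad and contact force between the fingers and roller_new above 0.5 N), for 0.05 s.
2. the lid is fully shut (under 0.04 rad) with the roller in its cradle and let go (distance between roller_new_center and cradle_empty_axis below 0.012 m and angle between the x axis of roller_new_center and the x axis of cradle_empty_axis, either way round below 0.12 rad and value of joint lid below 0.04 rad and contact force between the fingers and roller_new below 0.2 N), for 0.2 s.
3. the clamp is fully down (under 0.08 rad) on the shut lid (value of joint clamp below 0.08 rad and value of joint lid below 0.04 rad), for 0.2 s.
At the end, for the whole second after the job is handed in: All three rollers lie in their cradles (each centre within 12 mm of its cradle's rest point; the new one's axis within 7 degrees of its cradle's), the lid is shut (under 0.04 rad) and the clamp is down (under 0.08 rad) (all of step 3 and distance between roller_new_center and cradle_empty_axis below 0.012 m and angle between the x axis of roller_new_center and the x axis of cradle_empty_axis, either way round below 0.12 rad and distance between roller_1_center and cradle_1_axis below 0.012 m and distance between roller_2_center and cradle_2_axis below 0.012 m); the robot touches nothing.
It fails at once if the lid is slammed (closing faster than 2.5 rad/s) (velocity of joint lid below -2.5 rad/s).
It fails at once if a packed roller is pushed out of its place (by more than 15 mm) (distance of any of roller_1_center, roller_2_center from where it was at the start of the episode above 0.015 m).
It fails at once if a bystander on the bench is shifted by more than 30 mm (distance of any of red_tray, green_tray, mallet, screwdriver, tape, jar from where it was at the start of the episode above 0.03 m).
It also fails if it takes over 72 s, if anything falls off the work surface, if the arm or the gripper's body presses on something with over 40 N, if the wrist force passes 120 N, or if a joint passes its speed limit or range.

## Working session

There is one attempt and no reset: what is moved stays moved. The work goes in short steps, Python scripts to look and compute and a tool call to move; the robot and the scene stay as the last step left them, time stands still between calls to the robot, and variables do not carry over. Pictures are saved under pics/ and viewed, and the job is handed in when it is done.

Besides the shell and the picture viewer there is one more tool, called after "Request:" in YAML: its name, and indented under it one key for each argument. move_arm: Moves the arm, as the interface text tells. Its arguments: {"type":"object","properties":{"series":{"type":"array","items":{"type":"array","items":{"type":"number"}}},"grip_force":{"type":"number"}},"required":["series"]}

```bash
mkdir -p pics; cat > h.py <<'E'
import numpy as np, cv2
from rig import ctrl, capture, job
from scipy.spatial.transform import Rotation as Ro
def cap(n,f):
    c=capture(n); cv2.imwrite('pics/'+f,c['frame'][:,:,::-1]); np.savez('pics/'+f[:-4]+'.npz',**c); return c
def ld(f): return dict(np.load('pics/'+f+'.npz'))
def proj(c,X):
    x=c['R']@np.array(X,float)+c['t']; u=c['mtx']@x; return u[:2]/u[2]
def ray(c,uv):
    d=c['R'].T@np.linalg.inv(c['mtx'])@np.array([uv[0],uv[1],1.]); o=-c['R'].T@c['t']; return o,d/np.linalg.norm(d)
def onz(c,uv,z):
    o,d=ray(c,uv); return o+d*(z-o[2])/d[2]
E
python3 - <<'E'
from h import *
print(ctrl.sense(), ctrl.grasp_offset)
for n in ['side','top','wrist']:
    c=cap(n,n+'0.png'); print(n,c['mtx'].round(1).tolist(),c['R'].round(3).tolist(),c['t'].round(1))
E
```

```text
{'time_s': 0.0, 'joints': array([ 1.08758990e+00,  3.13444487e-01,  1.49846952e+00, -1.95107057e-05,
        1.33098902e+00, -2.23414893e-01]), 'dq': array([-0.00025843, -0.000138  , -0.00019328,  0.00212306,  0.00037216,
        0.00026865]), 'tau': array([ 6.70475474e-04, -4.12271726e+01, -2.59732962e+01, -1.84632618e-04,
        4.24492799e-03,  7.68046363e-06]), 'eef_pos': array([134.75805794, 507.13332165, 230.72568651]), 'ee_rot': array([-2.17808662e-04,  1.29528456e-01,  9.91575489e-01, -6.17994737e-04]), 'force': array([ 0.9222716 ,  0.68534909, -0.30836516]), 'wrist_torque': array([ 0.00598543, -0.00703549,  0.00543134]), 'grip_width': 0.9977873397971448} -18.700000000000003
side [[542.2, 0.0, 282.9], [0.0, 542.2, 200.5], [0.0, 0.0, 1.0]] [[-0.667, -0.745, 0.012], [-0.559, 0.49, -0.669], [0.493, -0.453, -0.743]] [ 371.9  328.7 1484.4]
top [[419.1, 0.0, 277.3], [0.0, 419.1, 212.4], [0.0, 0.0, 1.0]] [[0.053, -0.999, -0.0], [-0.971, -0.051, -0.233], [0.233, 0.012, -0.972]] [   7.1  518.  1162.9]
wrist [[325.2, 0.0, 278.2], [0.0, 325.2, 208.2], [0.0, 0.0, 1.0]] [[0.257, 0.967, -0.002], [0.917, -0.243, 0.315], [0.304, -0.082, -0.949]] [-523.4  -41.   380.8]
```

View pics/side0.png

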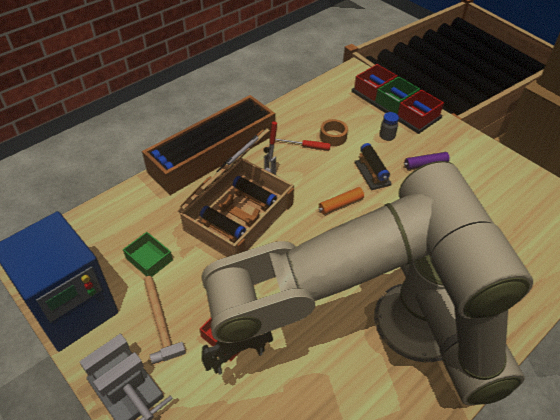

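View pics/top0.png

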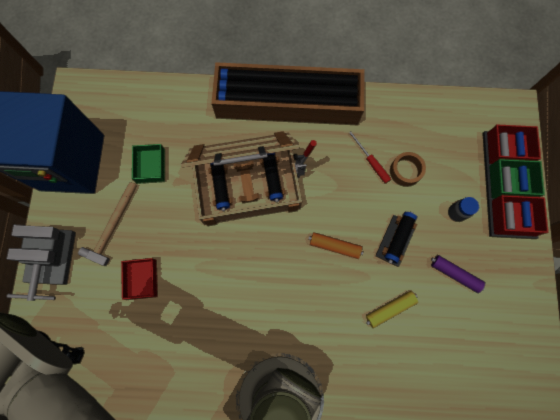

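View pics/wrist0.png

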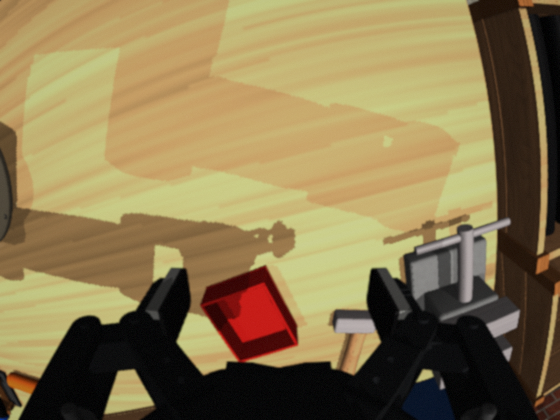

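The top view shows the case around (248,185) with its empty cradle in the middle, the loose roller on its stand at (400,237) and the clamp handle at (310,148). I'll zoom in on these.

```bash
python3 - <<'E'
from h import *
a=cv2.imread('pics/top0.png'); 
cv2.imwrite('pics/z1.png',cv2.resize(a[120:240,180:330],None,fx=5,fy=5,interpolation=cv2.INTER_CUBIC))
cv2.imwrite('pics/z2.png',cv2.resize(a[195:280,360:450],None,fx=6,fy=6,interpolation=cv2.INTER_CUBIC))
b=cv2.imread('pics/side0.png'); 
cv2.imwrite('pics/z3.png',cv2.resize(b[110:260,170:310],None,fx=4,fy=4,interpolation=cv2.INTER_CUBIC))
E
```

```text
(no output)
```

View pics/z1.png

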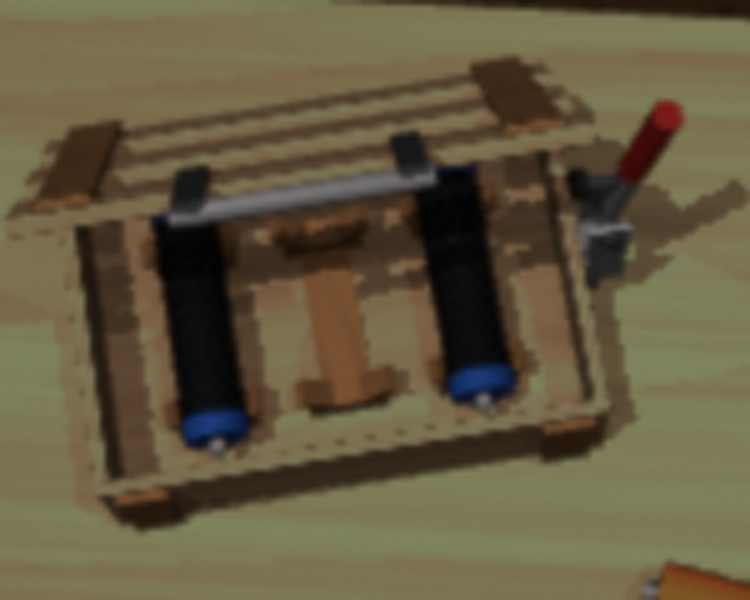

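View pics/z2.png

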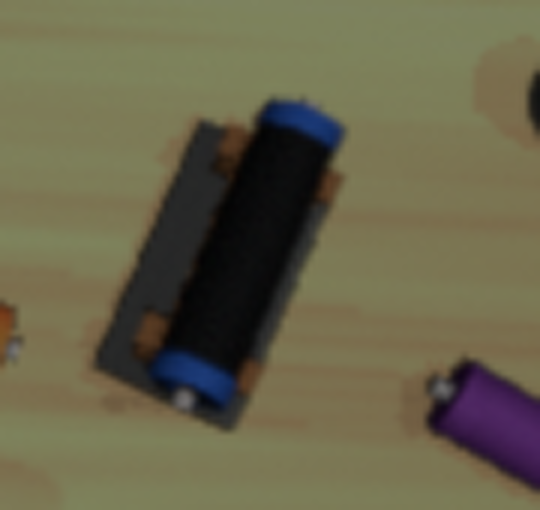

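View pics/z3.png

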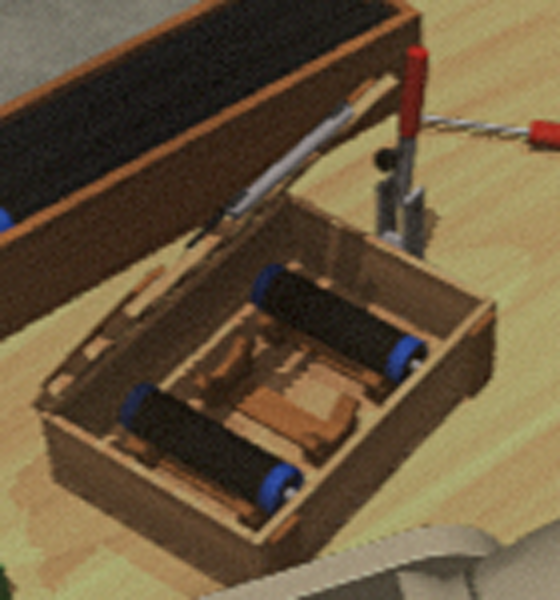

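```bash
python3 - <<'E'
from h import *
from scipy.optimize import least_squares
T=ld('top0');S=ld('side0')
for n,c in(('T',T),('S',S)): print(n,'cam',(-c['R'].T@c['t']).round())
# side corners
z=lambda u,v:(u/4+170,v/4+110)
for p in [(493,302),(262,548),(45,408),(288,195)]: print('S',onz(S,z(*p),80).round(1))
zt=lambda u,v:(u/5+180,v/5+120)
for p in [(110,490),(602,408),(78,228),(550,150)]: print('T',onz(T,zt(*p),80).round(1))
C=[np.array(onz(S,z(*p),80)) for p in [(493,302),(262,548),(45,408),(288,195)]]
# roller masks
def blue(c,roi):
    h=cv2.cvtColor(c['frame'],cv2.COLOR_RGB2HSV); m=cv2.inRange(h,(105,120,40),(130,255,255))
    q=np.zeros_like(m);x0,y0,x1,y1=roi;q[y0:y1,x0:x1]=m[y0:y1,x0:x1]
    n,l,s,ct=cv2.connectedComponentsWithStats(q); return [(s[i,4],ct[i].round(1)) for i in range(1,n) if s[i,4]>8]
print('T new',blue(T,(360,195,440,280)),'case',blue(T,(190,140,310,240)))
print('S new',blue(S,(345,130,400,195)),'case',blue(S,(170,150,310,260)))
# dark mask of new roller
for nm,c,roi in(('T',T,(360,195,440,280)),):
    pass
E
```

```text
T cam [ 232.   19. 1252.]
S cam [-300.  789. 1318.]
S [547.6 -33.7  80. ]
S [477.9 254.   80. ]
S [688.5 294.4  80. ]
S [748.8  11.2  80. ]
T [484.6 248.8  80. ]
T [548.  -30.9  80. ]
T [641.7 282.6  80. ]
T [705.4   6.4  80. ]
T new [(np.int32(53), array([410.2, 214.9])), (np.int32(76), array([392.1, 257.1]))] case [(np.int32(67), array([275.7, 195.6])), (np.int32(65), array([222.2, 204.4]))]
S new [(np.int32(17), array([365. , 144.9])), (np.int32(32), array([382.3, 172.2]))] case [(np.int32(13), array([170.8, 164.6])), (np.int32(18), array([235.6, 179.9])), (np.int32(45), array([269.9, 198.4])), (np.int32(53), array([238.2, 230.5]))]
```

```bash
cat >> h.py <<'E'
def tri(rays):
    A=np.zeros((3,3));b=np.zeros(3)
    for o,d in rays:
        P=np.eye(3)-np.outer(d,d);A+=P;b+=P@o
    X=np.linalg.solve(A,b); return X, max(np.linalg.norm((np.eye(3)-np.outer(d,d))@(X-o)) for o,d in rays)
def blue(c,roi,lo=(105,120,40),hi=(130,255,255),mn=8):
    h=cv2.cvtColor(c['frame'],cv2.COLOR_RGB2HSV); m=cv2.inRange(h,lo,hi)
    q=np.zeros_like(m);x0,y0,x1,y1=roi;q[y0:y1,x0:x1]=m[y0:y1,x0:x1]
    n,l,s,ct=cv2.connectedComponentsWithStats(q); return [(s[i,4],ct[i].round(1)) for i in range(1,n) if s[i,4]>mn]
E
python3 - <<'E'
from h import *
T=ld('top0');S=ld('side0')
zs=lambda u,v:(u/4+170,v/4+110); zt=lambda u,v:(u/5+180,v/5+120)
def t2(a,b,s): X,e=tri([ray(T,a),ray(S,b)]); print(s,X.round(1),round(e,1)); return X
t2(zt(303,197),zs(295,158),'bar mid')
t2(zt(172,215),zs(240,205),'bar end+y'); t2(zt(435,178),zs(350,112),'bar end-y')
t2(zt(668,112),zs(416,52),'handle tip')
t2(zt(628,178),zs(408,135),'handle base')
t2(zt(218,447),zs(292,494),'stub1'); t2(zt(482,400),zs(420,366),'stub2')
t2((410.2,214.9),(365,144.9),'new far'); t2((392.1,257.1),(382.3,172.2),'new near')
# wrist cam in tool frame
W=ld('wrist0'); s=ctrl.sense(); R=Ro.from_quat(s['ee_rot'],scalar_first=True).as_matrix()
print('cam in tool',R.T@(-W['R'].T@W['t']-s['eef_pos']),'axis',R.T@W['R'][2]); print(R.round(2))
# new roller body mask in top
for nm,c,roi in(('T',T,(380,205,425,270)),):
    h=cv2.cvtColor(c['frame'],cv2.COLOR_RGB2HSV);m=((h[...,2]<40)|cv2.inRange(h,(105,120,40),(130,255,255)).astype(bool)).astype(np.uint8)
    q=np.zeros_like(m);x0,y0,x1,y1=roi;q[y0:y1,x0:x1]=m[y0:y1,x0:x1]
    q=cv2.morphologyEx(q,cv2.MORPH_OPEN,np.ones((3,3)))
    n,l,st,ct=cv2.connectedComponentsWithStats(q)
    i=1+np.argmax(st[1:,4]); pts=np.argwhere(l==i)[:,::-1].astype(np.float32)
    print(st[i],ct[i],cv2.minAreaRect(pts)); print(onz(T,ct[i],60))
E
```

```text
bar mid [584.  125.8 304.9] 0.3
bar end+y [568.9 186.2 310. ] 1.2
bar end-y [599.   63.6 300.5] 0.1
handle tip [658.8 -50.7 254.7] 0.3
handle base [649.4 -34.9 186. ] 0.8
stub1 [520.3 193.4  51.3] 0.3
stub2 [555.3  38.2  51.7] 1.7
new far [ 526.1 -346.4   80.2] 1.3
new near [ 402.  -293.9   77.3] 1.3
cam in tool [  81.16255495   -0.94264958 -142.55231163] axis [-3.15206205e-01 -5.52332815e-04  9.49023047e-01]
[[-0.97  0.26 -0.  ]
 [ 0.26  0.97 -0.  ]
 [ 0.   -0.   -1.  ]]
[383 212  33  52 815] [399.68343558 237.09815951] ((398.45001220703125, 236.65000915527344), (20.23857307434082, 53.44248962402344), 18.434947967529297)
[ 462.56185825 -321.82020683   60.        ]
```

```bash
cat >> h.py <<'E'
def Rt(a,th):
    u=np.array([np.cos(a),np.sin(a),0]);k=np.array([0,0,1.])
    z=np.sin(th)*u-np.cos(th)*k; x=-np.cos(th)*u-np.sin(th)*k
    return np.stack([x,np.cross(z,x),z],1)
def cur():
    s=ctrl.sense(); return np.array(s['eef_pos']),Ro.from_quat(s['ee_rot'],scalar_first=True).as_matrix(),s
def go(p,R,grasp=True):
    "p: desired grasp point (or TCP)"
    p=np.array(p,float)
    if grasp: p=p+R[:,2]*18.7
    p0,R0,s=cur()
    print('t',round(s['time_s'],2),'tcp',p0.round(1),'F',np.round(s['force'],1),'w',round(s['grip_width'],2),'q',np.round(s['joints'],2))
    print('rv',Ro.from_matrix(R0.T@R).as_rotvec().round(3),'cm',(R0.T@(p-p0)/10).round(2),'dist',np.linalg.norm(p-p0).round(1))
E
python3 - <<'E'
from h import *
R=Rt(-.40,.5)
g=np.array([462.5,-321.5,60])-R[:,2]*130
print(g)
go(g,R)
E
```

```text
[ 405.09457879 -297.22937719  174.08573305]
t 0.15 tcp [134.8 507.2 230.9] F [-0.2  1.6 -0.3] w 1.0 q [ 1.09  0.31  1.5  -0.    1.33 -0.22]
rv [ 0.034 -0.499  0.138] cm [-47.68 -70.92   7.38] dist 857.7
```

Request:
move_arm:
  series:
    - [0,0,0,-2.2,-3.4,-0.8,1]
    - [0,0,0,-4.4,-6.8,-1.6,1]
    - [0,0,0,-6.6,-10.2,-2.4,1]
    - [0,0,0,-8.8,-13.6,-3.2,1]
    - [0,0,0,-11,-17,-4,1]

```text
time_s: 0.57
eef_pos: [197.2, 312.9, 271.1]
ee_rot: [-0.0, 0.129, 0.992, -0.001]
force: [2.3, -0.1, 0.7]
grip_width: 0.998
```

Request:
move_arm:
  series:
    - [0,-0.1,0.03,-2.2,-3.4,0,1]
    - [0,-0.2,0.05,-4.4,-6.8,0,1]
    - [0,-0.3,0.08,-6.6,-10.2,0,1]
    - [0,-0.35,0.1,-8.8,-13.6,0,1]
    - [0,-0.35,0.1,-11,-17,0,1]

```text
time_s: 0.98
eef_pos: [255.9, 129.7, 270.7]
ee_rot: [0.173, 0.175, 0.969, -0.023]
force: [0.5, 0.1, -0.7]
grip_width: 1.0
```

```bash
cat > pre.py <<'E'
from h import *
R=Rt(-.40,.5)
go(np.array([462.5,-321.5,60])-R[:,2]*130,R)
E
python3 pre.py
```

```text
t 0.98 tcp [255.9 129.7 270.7] F [ 0.5  0.1 -0.7] w 1.0 q [ 0.22 -0.44  2.14 -0.19  1.15 -0.94]
rv [ 0.032 -0.149  0.034] cm [-24.22 -35.03  20.35] dist 472.0
```

Request:
move_arm:
  series:
    - [0,0,0,-2,-3.4,1,1]
    - [0,0,0,-4,-6.8,2,1]
    - [0,0,0,-6,-10.2,3,1]
    - [0,0,0,-8,-13.6,4,1]
    - [0.02,-0.1,0.02,-11,-16,6,1]

```text
time_s: 1.4
eef_pos: [295.5, -9.5, 258.7]
ee_rot: [0.217, 0.184, 0.958, -0.039]
force: [1.5, 0.2, -0.0]
grip_width: 0.999
```

```bash
python3 pre.py
```

```text
t 1.4 tcp [295.5  -9.5 258.7] F [ 1.5  0.2 -0. ] w 1.0 q [-0.48 -0.56  2.25  0.06  1.02 -1.69]
rv [ 0.015 -0.056  0.016] cm [-15.34 -22.75  18.34] dist 330.0
```

Request:
move_arm:
  series:
    - [0.0,0,0,-2.5,-3.5,2,1]
    - [0,0,0,-5,-7,4,1]
    - [0,0,0,-7.5,-10.5,6,1]
    - [0,0,0,-10,-14,9,1]
    - [0.015,-0.05,0.016,-11,-17.5,13,1]

```text
time_s: 1.82
eef_pos: [363.7, -195.9, 210.1]
ee_rot: [0.241, 0.194, 0.95, -0.051]
force: [2.1, -0.2, 0.9]
grip_width: 1.0
```

```bash
python3 pre.py
```

```text
t 1.82 tcp [ 363.7 -195.9  210.1] F [ 2.1 -0.2  0.9] w 1.0 q [-0.94 -0.18  2.17  0.37  0.74 -2.33]
rv [-0.004 -0.002 -0.001] cm [-5.11 -7.68  8.77] dist 127.3
```

Request:
move_arm:
  series:
    - [0.0,0,0,-1.3,-2,2.2,1]
    - [0,0,0,-2.6,-4,4.4,1]
    - [0,0,0,-4,-6,6.6,1]
    - [0,0,0,-5.1,-7.7,8.8,1]
    - [0,0,0,-5.1,-7.7,8.8,1]

```text
time_s: 2.23
eef_pos: [413.7, -303.6, 154.4]
ee_rot: [0.24, 0.195, 0.95, -0.05]
force: [-0.8, 1.2, -1.0]
grip_width: 1.0
```

```bash
python3 pre.py; python3 - <<'E'
from h import *
cap('wrist','w1.png')
E
```

```text
t 2.23 tcp [ 413.7 -303.6  154.4] F [-0.8  1.2 -1. ] w 1.0 q [-1.    0.16  2.    0.48  0.61 -2.51]
rv [-0.003 -0.005 -0.004] cm [-0.03  0.25 -0.36] dist 4.4
```

View pics/w1.png

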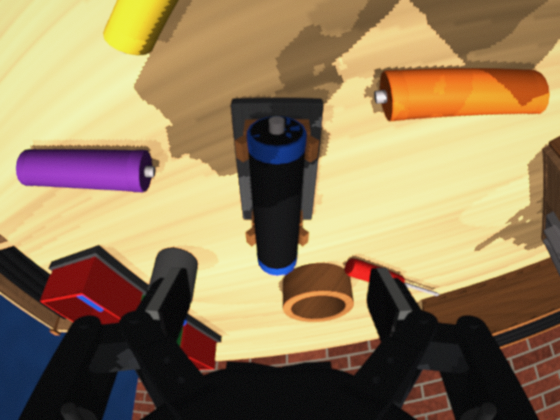

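```bash
cat >> h.py <<'E'
def rayf(c,uv):
    f=c['mtx'][0,0]; d=np.array([uv[0]-c['mtx'][0,2],uv[1]-c['mtx'][1,2]]);r=np.hypot(*d);t=r/f
    v=np.array([*(d/max(r,1e-9)*np.sin(t)),np.cos(t)]); o=-c['R'].T@c['t']; return o,c['R'].T@v
def onzf(c,uv,z):
    o,d=rayf(c,uv); return o+d*(z-o[2])/d[2]
E
python3 - <<'E'
from h import *
c=ld('w1'); h=cv2.cvtColor(c['frame'],cv2.COLOR_RGB2HSV)
g=h[...,2].astype(int)
b=cv2.inRange(h,(105,120,40),(130,255,255))
for v in (150,160,170,180,200,220,240,255,262,268):
    print(v,''.join('B' if b[v,u] else ('#' if g[v,u]<45 else '.') for u in range(235,325)))
for p in [(277,125),(277,132)]: print(onzf(c,p,58))
P=[onzf(c,(276.5,160),58),onzf(c,(278,262),58)]
print(P,np.arctan2(*(P[1]-P[0])[1::-1]))
n=b.copy(); n[:,:240]=0;n[:,310:]=0
ys=np.argwhere(n>0)
print('near ring rows',ys[ys[:,0]<200][:,0].min(),ys[ys[:,0]<200][:,0].max(),'far',ys[(ys[:,0]>220)&(ys[:,0]<300)][:,0].min(),ys[(ys[:,0]>220)&(ys[:,0]<300)][:,0].max())
# top-of-roller boundary blue->black near & far: z=78
E
```

```text
150 ..............BBBBBBBBBBBBBBBBBBBBBBBBBBBBBBBBBBBBBBBBBBBBBBBBBBBBBBB.....................
160 ..............#########BBBBBBBBBBBBBBBBBBBBBBBBBBBBBBBBBBBBBB##########...................
170 .............########################################################.....................
180 ...............#####################################################......................
200 .................##################################################.......................
220 ...................##############################################.........................
240 ......................#########################################...........................
255 .......................######################################.............................
262 ........................BBBB############################BBBBB.............................
268 ...........................BBBBBBBBBBBBBBBBBBBBBBBBBBBBBBB................................
[ 390.84098089 -295.90127075   58.        ]
[ 395.9605694 -298.1082211   58.       ]
[array([ 417.88730326, -307.95285675,   58.        ]), array([ 537.4019698 , -358.05477058,   58.        ])] -0.3969574750017385
near ring rows 117 164 far 258 274
```

```bash
python3 - <<'E'
from h import *
c=ld('w1')
far=onzf(c,(277.5,274.5),78); far2=onzf(c,(277.5,274.5),70);near=onzf(c,(276.5,116.5),38)
u=np.array([np.cos(.397),-np.sin(.397)])
q=onzf(c,(276.3,180),58)[:2];q2=onzf(c,(277,250),58)[:2]
n=np.array([-u[1],u[0]])
for p in (far,near,onzf(c,(277,125),58)): print(p.round(1),(p[:2]-[462.5,-321.5])@u)
print((q-[462.5,-321.5])@n,(q2-[462.5,-321.5])@n)
E
```

```text
[ 529.6 -355.2   78. ] 74.87615731236073
[ 395.5 -298.4   38. ] -70.73747155152371
[ 390.8 -295.9   58. ] -75.98358222622393
-5.124560442508669 -5.538186352185372
```

```bash
cat > pre.py <<'E'
from h import *
import sys
R=Rt(-.397,.5)
go(np.array([462.8,-326,float(sys.argv[2])])-R[:,2]*float(sys.argv[1]),R)
E
python3 pre.py 55 60
```

```text
t 2.28 tcp [ 413.2 -301.8  155.5] F [0.5 1.  0.9] w 1.0 q [-1.    0.16  2.01  0.48  0.61 -2.51]
rv [-0.004 -0.005 -0.006] cm [-0.3  -0.29  7.39] dist 74.0
```

Request:
move_arm:
  series:
    - [0,0,0,-0.1,-0.1,2.5,1]
    - [0,0,0,-0.2,-0.2,5,1]
    - [-0.004,-0.005,-0.006,-0.3,-0.3,7.4,1]
    - [-0.004,-0.005,-0.006,-0.3,-0.3,7.4,1]

```text
time_s: 2.62
eef_pos: [446.6, -318.1, 89.0]
ee_rot: [0.241, 0.191, 0.95, -0.047]
force: [-0.4, 0.7, -0.2]
grip_width: 0.997
```

```bash
python3 pre.py 0 60; python3 - <<'E'
from h import *
cap('wrist','w2.png')
E
```

```text
t 2.62 tcp [ 446.6 -318.1   89. ] F [-0.4  0.7 -0.2] w 1.0 q [-0.96  0.35  1.97  0.61  0.46 -2.63]
rv [ 0.003 -0.004 -0.   ] cm [-0.21 -0.12  5.28] dist 52.8
```

View pics/w2.png

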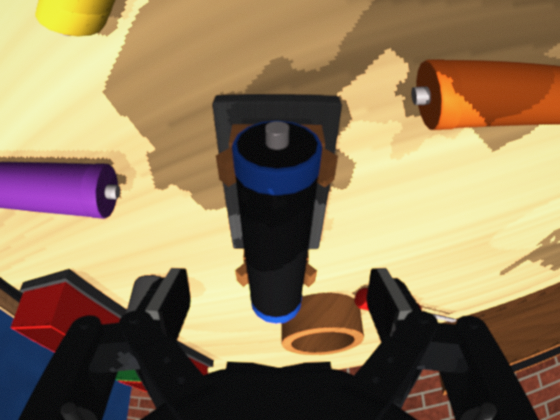

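Request:
move_arm:
  series:
    - [0,0,0,-0.1,-0.1,2,1]
    - [0,0,0,-0.2,-0.1,4,1]
    - [0.003,-0.004,0,-0.2,-0.1,5.2,1]
    - [0.003,-0.004,0,-0.2,-0.1,5.2,1]
  grip_force: 40

```text
time_s: 3.0
eef_pos: [470.6, -328.6, 46.2]
ee_rot: [0.243, 0.191, 0.95, -0.049]
force: [0.6, -0.4, 0.4]
grip_width: 1.001
```

```bash
python3 pre.py 0 60; python3 - <<'E'
from h import *
cap('wrist','w3.png');cap('side','s3.png')
E
```

```text
t 3.0 tcp [ 470.6 -328.6   46.2] F [ 0.6 -0.4  0.4] w 1.0 q [-0.92  0.48  1.93  0.71  0.38 -2.72]
rv [-0.     0.001  0.001] cm [ 0.06 -0.07  0.26] dist 2.8
```

View pics/w3.png

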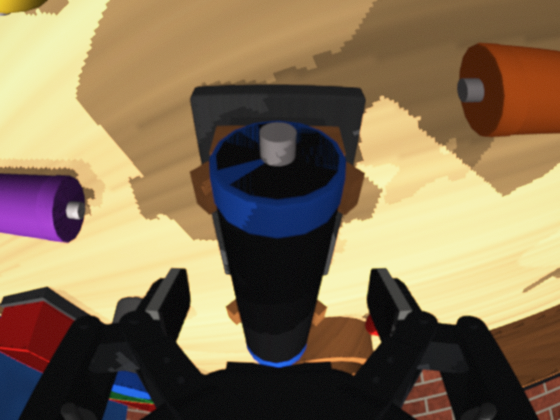

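Request:
move_arm:
  series:
    - [0,0,0,0.1,-0.1,0.2,0.7]
    - [0,0,0,0.1,-0.1,0.2,0.5]
    - [0,0,0,0.1,-0.1,0.2,0.3]
    - [0,0,0,0.1,-0.1,0.2,0.2]
    - [0,0,0,0.1,-0.1,0.2,0.1]
  grip_force: 45

```text
time_s: 3.52
eef_pos: [470.4, -329.5, 46.3]
ee_rot: [0.244, 0.191, 0.95, -0.049]
force: [-4.9, 5.4, 11.2]
grip_width: 0.451
```

Request:
move_arm:
  series:
    - [0,0,0,0,0,0,0.1]
    - [0,0,0,0,0,0,0.1]
    - [0,0,0,0,0,0,0.1]

```text
time_s: 3.77
eef_pos: [470.3, -329.4, 46.4]
ee_rot: [0.244, 0.191, 0.95, -0.049]
force: [-3.4, 2.5, 3.8]
grip_width: 0.454
```

```bash
python3 pre.py 0 60; python3 - <<'E'
from h import *
cap('wrist','w4.png')
E
```

```text
t 3.77 tcp [ 470.3 -329.4   46.4] F [-3.4  2.5  3.8] w 0.45 q [-0.93  0.48  1.93  0.72  0.38 -2.73]
rv [0.    0.003 0.001] cm [0.07 0.03 0.28] dist 2.9
```

View pics/w4.png

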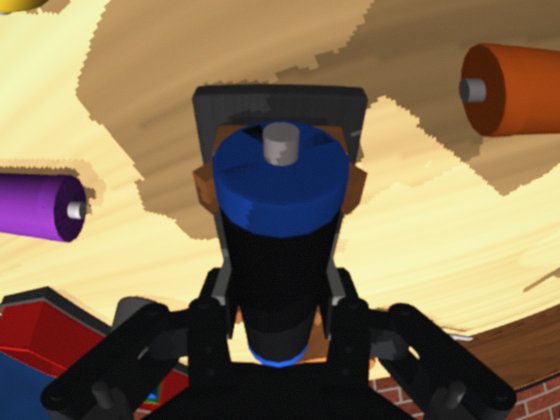

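```bash
cat >> h.py <<'E'
# roller centre in tool frame (from grasp)
_R=Rt(-.397,.5)
CT=_R.T@(np.array([462.8,-325.7,58])-np.array([470.3,-329.4,46.4]))
def gor(c,a,th=.5):
    "target roller centre c with tool yaw a"
    R=Rt(a,th); go(np.array(c,float)-R@CT,R,False)
E
python3 - <<'E'
from h import *
print(CT); gor((462.8,-325.7,200),-.397)
gor((400,-150,240),-.1)
E
```

```text
[  1.76411384   0.5123323  -14.18186934]
t 3.82 tcp [ 470.3 -329.4   46.4] F [-3.2  2.9  4.2] w 0.46 q [-0.93  0.48  1.93  0.72  0.38 -2.73]
rv [0.    0.003 0.001] cm [ -6.84  -0.   -12.44] dist 142.0
t 3.82 tcp [ 470.3 -329.4   46.4] F [-3.2  2.9  4.2] w 0.46 q [-0.93  0.48  1.93  0.72  0.38 -2.73]
rv [-0.143  0.003 -0.26 ] cm [  2.26  14.03 -22.02] dist 262.1
```

Request:
move_arm:
  series:
    - [0,0,0,-0.5,0,-0.9,0.1]
    - [0,0,0,-1.4,0,-2.6,0.1]
    - [0,0,0,-2.9,0,-5.2,0.1]
    - [0,0,0,-4.8,0,-8.7,0.1]
    - [0,0,0,-6.8,0,-12.4,0.1]

```text
time_s: 4.23
eef_pos: [469.1, -328.6, 187.5]
ee_rot: [0.242, 0.191, 0.95, -0.048]
force: [0.6, -1.0, -2.4]
grip_width: 0.458
```

```bash
python3 - <<'E'
from h import *
cap('wrist','w5.png')
gor((400,-150,240),-.1)
E
```

```text
t 4.28 tcp [ 471.7 -331.5  197.5] F [ 4.5 -3.3 10.1] w 0.45 q [-0.93  0.23  1.8   0.39  0.7  -2.35]
rv [-0.15   0.012 -0.257] cm [ 9.61 14.14 -9.07] dist 193.5
```

View pics/w5.png

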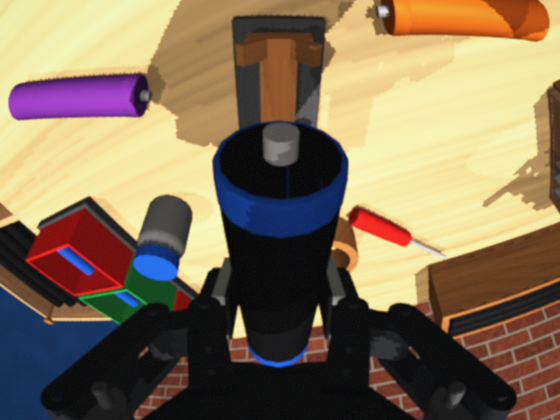

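Request:
move_arm:
  series:
    - [-0.03,0,-0.05,2,2.8,-1.8,0.1]
    - [-0.06,0,-0.1,4,5.6,-3.6,0.1]
    - [-0.09,0.01,-0.15,6,8.4,-5.4,0.1]
    - [-0.12,0.01,-0.2,8,11.2,-7.2,0.1]
    - [-0.15,0.01,-0.25,9.6,14,-9,0.1]

```text
time_s: 4.7
eef_pos: [406.7, -150.7, 226.9]
ee_rot: [0.248, 0.05, 0.968, -0.011]
force: [0.1, 1.1, -1.8]
grip_width: 0.454
```

```bash
python3 - <<'E'
from h import *
e=np.array([np.cos(.222),np.sin(.222),0])
c=np.array([617.5,132.5,0])
gor(c-120*e+[0,0,250],.222)
E
```

```text
t 4.7 tcp [ 406.7 -150.7  226.9] F [ 0.1  1.1 -1.8] w 0.45 q [-0.83 -0.14  2.09  0.44  0.85 -2.54]
rv [-0.152  0.001 -0.287] cm [-7.08 26.73  2.69] dist 277.8
```

Request:
move_arm:
  series:
    - [-0.02,0,-0.04,-1,3.8,0.4,0.1]
    - [-0.05,0,-0.09,-2,7.6,0.8,0.1]
    - [-0.07,0,-0.14,-3,11.4,1.2,0.1]
    - [-0.1,0,-0.19,-4,15.2,1.5,0.1]
    - [-0.12,0,-0.23,-5,19,1.9,0.1]

```text
time_s: 5.12
eef_pos: [479.0, 34.8, 234.8]
ee_rot: [0.247, -0.077, 0.966, 0.019]
force: [0.3, -1.9, -3.5]
grip_width: 0.452
```

```bash
cat > pl.py <<'E'
from h import *
import sys
x,z=map(float,sys.argv[1:3])
yaw=.222
e=np.array([np.cos(yaw),np.sin(yaw),0])
c=np.array([617.5,132.5,0])
gor(c+x*e+[0,0,z],yaw)
E
python3 pl.py -120 250
```

```text
t 5.12 tcp [479.   34.8 234.8] F [ 0.3 -1.9 -3.5] w 0.45 q [-0.29 -0.04  1.98  0.3   0.76 -2.19]
rv [-0.031  0.001 -0.054] cm [-3.76  6.7   1.64] dist 78.6
```

Request:
move_arm:
  series:
    - [-0.01,0,-0.02,-1.3,2.3,0.5,0.1]
    - [-0.02,0,-0.04,-2.6,4.6,1,0.1]
    - [-0.03,0,-0.054,-3.8,6.7,1.6,0.1]
    - [-0.03,0,-0.054,-3.8,6.7,1.6,0.1]

```text
time_s: 5.45
eef_pos: [509.3, 110.5, 238.2]
ee_rot: [0.246, -0.109, 0.963, 0.028]
force: [0.2, -1.0, -3.4]
grip_width: 0.452
```

```bash
python3 pl.py -120 250;  python3 - <<'E'
from h import *
cap('wrist','w6.png');cap('top','t6.png');cap('side','s6.png')
E
```

```text
t 5.45 tcp [509.3 110.5 238.2] F [ 0.2 -1.  -3.4] w 0.45 q [-0.09  0.05  1.88  0.22  0.74 -2.01]
rv [ 0.002 -0.     0.003] cm [ 0.11 -0.29 -0.08] dist 3.2
```

View pics/w6.png

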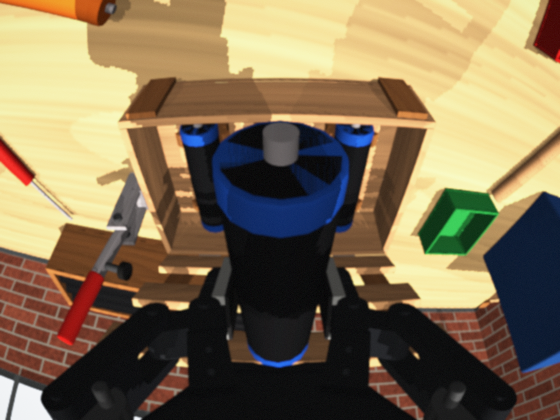

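View pics/s6.png

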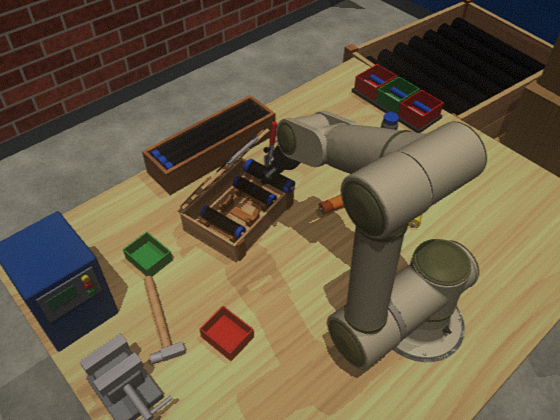

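```bash
python3 - <<'E'
from h import *
a=cv2.imread('pics/w6.png')
cv2.imwrite('pics/z6.png',cv2.resize(a[70:280,110:450],None,fx=2.3,fy=2.3,interpolation=cv2.INTER_CUBIC))
c=ld('w6')
print(blue(c,(170,115,222,160)),blue(c,(335,115,385,160)),blue(c,(190,210,230,240)),blue(c,(332,210,360,240)))
h=cv2.cvtColor(c['frame'],cv2.COLOR_RGB2HSV); b=cv2.inRange(h,(105,120,40),(130,255,255)); g=h[...,2]
for v in (135,140,145,150,160,180,200): print(v,''.join('B' if b[v,u] else ('#' if g[v,u]<45 else '.') for u in range(175,235)),''.join('B' if b[v,u] else ('#' if g[v,u]<45 else '.') for u in range(325,385)))
E
```

```text
[(np.int32(606), array([198.7, 136.6])), (np.int32(117), array([217.7, 152.7]))] [(np.int32(844), array([350.8, 139.1]))] [(np.int32(51), array([226.6, 213.4])), (np.int32(118), array([213.6, 227.4]))] [(np.int32(47), array([334.2, 213.3])), (np.int32(85), array([342.4, 227.5]))]
135 ......BBBBBBBBBBBBBBBBBBBBBBBBBBBBBBBBBBBBB#............BBBB BBBB.......BBBBBBBBBBBBBBBBBBBBBBBBBBBBBBBBBBBBB............
140 ........BBBBBBBBBBBBBBBBBBBBBBBBBBBBBBBB####.....BBBBB###### BBBBBBBBBBBBBBBBBBBBBBBBBBBBBBBBBBBBBBBBBBBBBB..............
145 .........#BBBBBBBBBBBBBBBBBBBBBB###########BBBBBBBBBBBBBBBBB BBBBBBBBBBBBBBBBB###BBBBBBBBBBBBBBBBBBBBBBBB................
150 ...........##############################BBBBBBBBBBBBBBBBBBB BBBBBBBBBBBBBBBBBBBB#######################.................
160 .............########################BBBBBBBBBBBBBBBBBBBBBBB ################BBBBBBBBB################...................
180 .................#####################BBBBBBBBBBBBBBBBB##### ########BBBBBBBBBBBBBBBB############........................
200 .....................####################BBBBBBBBBBBBBBBBBBB BBBBBBBBBBBBBBBBBBBB############............................
```

View pics/z6.png

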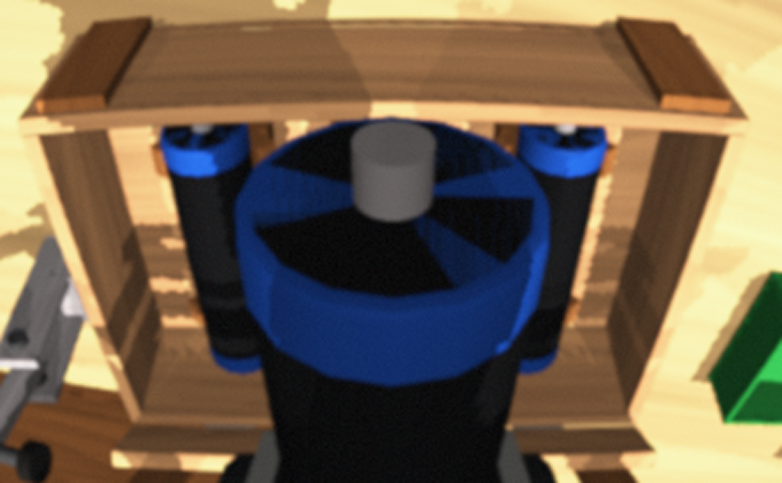

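```bash
python3 - <<'E'
from h import *
c=ld('w6')
h=cv2.cvtColor(c['frame'],cv2.COLOR_RGB2HSV); b=cv2.inRange(h,(105,120,40),(130,255,255))
for u in (206,209,212,215,338,342,345): 
    r=np.where(b[215:245,u])[0]; print(u,r.min()+215 if len(r) else None,r.max()+215 if len(r) else None)
for u in (194,199,204,349,354,359):
    r=np.where(b[118:165,u])[0]; print(u,r.min()+118,r.max()+118)
ctr=np.array([617.5,132.5]);yaw=.222
e=np.array([np.cos(yaw),np.sin(yaw)]);n=np.array([-e[1],e[0]])
def q(s,uv,z):
    p=onzf(c,uv,z); print(s,p.round(1),'cx',((p[:2]-ctr)@e).round(1),'cy',((p[:2]-ctr)@n).round(1))
q('rimL',(119.6,121.5),80);q('rimR',(434,122),80)
q('L near axis',(199,136),46);q('R near',(354.2,136),46)
q('L far top',(212.5,232),66);q('R far top',(343,232),66)
q('L blue edge top',(199,148),66);q('R blue edge',(354,147.5),66)
# held roller: tool-frame directions -> plane z
E
```

```text
206 224 228
209 225 230
212 226 231
215 226 231
338 226 231
342 226 231
345 225 230
194 128 147
199 133 147
204 132 146
349 126 164
354 133 147
359 130 147
rimL [546.1 -33.8  80. ] cx -106.2 cy -146.5
rimR [481.3 252.4  80. ] cx -106.5 cy 147.0
L near axis [574.9  39.9  46. ] cx -61.9 cy -81.0
R near [538.8 197.9  46. ] cx -62.4 cy 81.1
L far top [706.1  68.2  66. ] cx 72.2 cy -82.2
R far top [668.5 231.8  66. ] cx 71.6 cy 85.7
L blue edge top [575.1  43.7  66. ] cx -60.9 cy -77.3
R blue edge [540.  194.3  66. ] cx -62.0 cy 77.3
```

```bash
sed -i 's/617.5,132.5,0/616.5,132.3,0/' pl.py; for a in "-80 190" "-36 122" ; do python3 pl.py $a; done
```

```text
t 5.6 tcp [508.4 107.3 238.1] F [-0.  -0.4 -3.6] w 0.45 q [-0.09  0.05  1.88  0.22  0.74 -2.01]
rv [-0.001 -0.001 -0.   ] cm [-0.6   0.01  7.12] dist 71.5
t 5.6 tcp [508.4 107.3 238.1] F [-0.  -0.4 -3.6] w 0.45 q [-0.09  0.05  1.88  0.22  0.74 -2.01]
rv [-0.001 -0.001 -0.   ] cm [-1.2   0.02 15.2 ] dist 152.5
```

Request:
move_arm:
  series:
    - [0,0,0,-0.3,0,3,0.1]
    - [0,0,0,-0.6,0,6.5,0.1]
    - [0,0,0,-0.8,0,9.5,0.1]
    - [0,0,0,-1,0,12.5,0.1]
    - [0,0,0,-1.2,0,15.2,0.1]

```text
time_s: 6.02
eef_pos: [589.9, 124.4, 108.4]
ee_rot: [0.245, -0.106, 0.963, 0.027]
force: [-0.3, -0.4, -2.7]
grip_width: 0.452
```

```bash
 for a in "-12 106" "0 85" "0 60" ; do python3 pl.py $a; done;  python3 - <<'E'
from h import *
cap('wrist','w7.png');cap('side','s7.png')
a=cv2.imread('pics/s7.png');cv2.imwrite('pics/z7.png',cv2.resize(a[90:270,160:340],None,fx=3.3,fy=3.3,interpolation=cv2.INTER_CUBIC))
E
```

```text
t 6.02 tcp [589.9 124.4 108.4] F [-0.3 -0.4 -2.7] w 0.45 q [-0.04  0.41  1.81  0.28  0.45 -2.06]
rv [-0.001 -0.002 -0.002] cm [-1.45  0.14  2.38] dist 27.9
t 6.02 tcp [589.9 124.4 108.4] F [-0.3 -0.4 -2.7] w 0.45 q [-0.04  0.41  1.81  0.28  0.45 -2.06]
rv [-0.001 -0.002 -0.002] cm [-1.5   0.15  4.8 ] dist 50.3
t 6.02 tcp [589.9 124.4 108.4] F [-0.3 -0.4 -2.7] w 0.45 q [-0.04  0.41  1.81  0.28  0.45 -2.06]
rv [-0.001 -0.002 -0.002] cm [-0.3   0.15  7.  ] dist 70.1
```

View pics/w7.png

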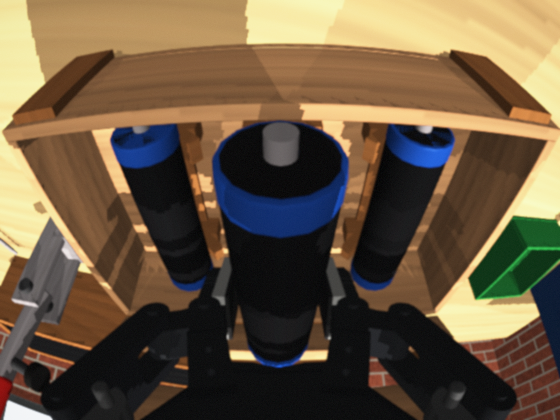

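View pics/z7.png

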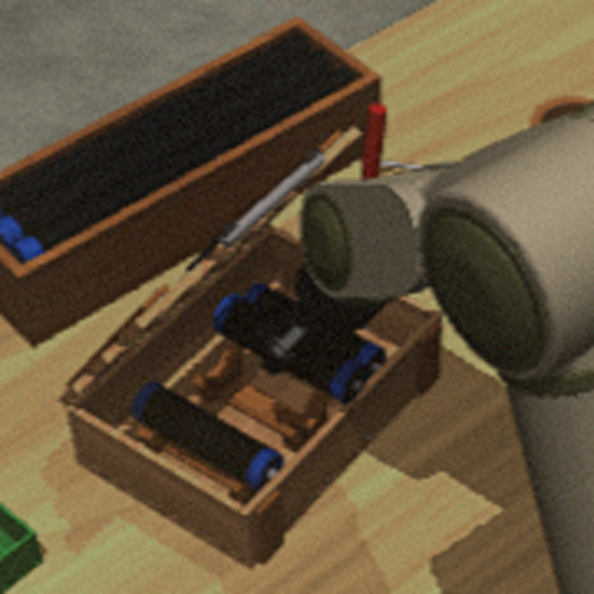

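Request:
move_arm:
  series:
    - [0,0,0,-1.3,0.1,1.6,0.1]
    - [0,0,0,-1.5,0.15,3,0.1]
    - [0,0,0,-1.5,0.15,4.8,0.1]
    - [0,0,0,-0.9,0.15,6,0.1]

```text
time_s: 6.45
eef_pos: [625.1, 132.8, 57.8]
ee_rot: [0.243, -0.106, 0.964, 0.027]
force: [-0.3, 0.2, -3.9]
grip_width: 0.452
```

```bash
 for a in "0 52" "0 46" ; do python3 pl.py $a; done;  python3 - <<'E'
from h import *
cap('wrist','w8.png')
E
```

```text
t 6.45 tcp [625.1 132.8  57.8] F [-0.3  0.2 -3.9] w 0.45 q [-0.02  0.56  1.74  0.3   0.38 -2.06]
rv [-0.001 -0.006 -0.003] cm [0.84 0.09 1.53] dist 17.4
t 6.45 tcp [625.1 132.8  57.8] F [-0.3  0.2 -3.9] w 0.45 q [-0.02  0.56  1.74  0.3   0.38 -2.06]
rv [-0.001 -0.006 -0.003] cm [1.12 0.09 2.06] dist 23.4
```

View pics/w8.png

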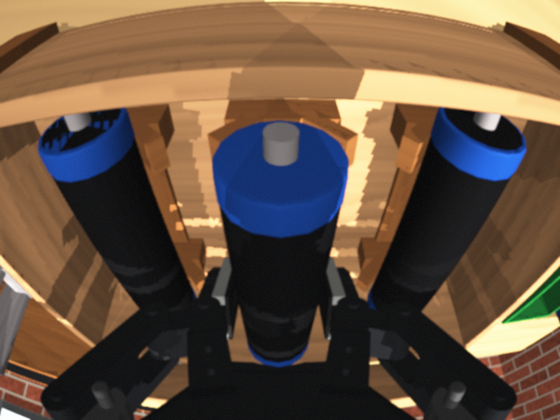

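Request:
move_arm:
  series:
    - [0,0,0,0.3,0.05,0.6,0.1]
    - [0,-0.003,0,0.6,0.1,1.1,0.1]
    - [0,-0.006,0,0.84,0.1,1.5,0.1]
    - [0,-0.006,0,0.95,0.1,1.75,0.1]

```text
time_s: 6.83
eef_pos: [622.4, 133.6, 35.0]
ee_rot: [0.244, -0.106, 0.964, 0.028]
force: [-7.4, 4.5, 10.4]
grip_width: 0.45
```

```bash
 python3 pl.py 0 46;  python3 - <<'E'
from h import *
cap('side','s9.png')
print(ctrl.sense()['force'])
a=cv2.imread('pics/s9.png');cv2.imwrite('pics/z9.png',cv2.resize(a[90:270,160:340],None,fx=3.3,fy=3.3,interpolation=cv2.INTER_CUBIC))
E
```

```text
t 6.83 tcp [622.4 133.6  35. ] F [-7.4  4.5 10.4] w 0.45 q [-0.02  0.59  1.75  0.35  0.33 -2.12]
rv [ 0.    -0.005 -0.004] cm [-0.18 -0.05  0.16] dist 2.5
[-2.35659397  1.48348105  1.49480746]
```

View pics/z9.png

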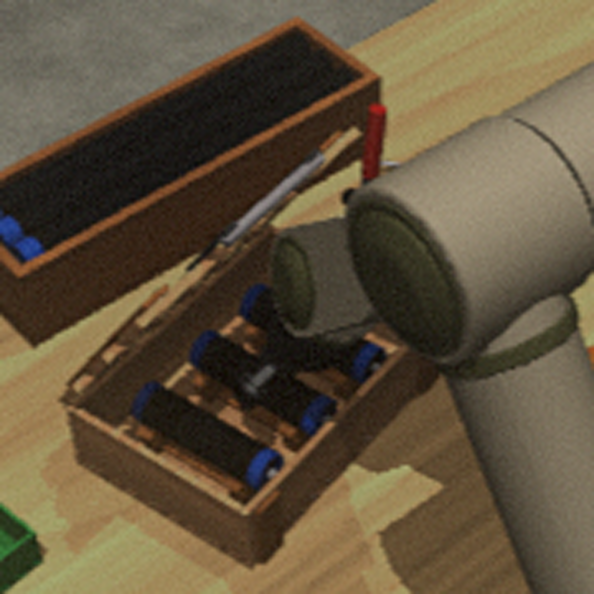

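Request:
move_arm:
  series:
    - [0,0,0,0,0,0.1,0.1]
    - [0,0,0,0.05,0,0.15,0.1]
    - [0,0,0,0.05,0,0.15,0.1]

```text
time_s: 7.13
eef_pos: [623.4, 134.3, 34.8]
ee_rot: [0.245, -0.106, 0.963, 0.028]
force: [-4.6, 2.2, 5.3]
grip_width: 0.454
```

```bash
 python3 pl.py 0 46;  python3 - <<'E'
from h import *
cap('wrist','w10.png')
E
```

```text
t 7.13 tcp [623.4 134.3  34.8] F [-4.6  2.2  5.3] w 0.45 q [-0.02  0.59  1.75  0.36  0.33 -2.12]
rv [ 0.    -0.002 -0.002] cm [-0.09 -0.09  0.1 ] dist 1.6
```

View pics/w10.png

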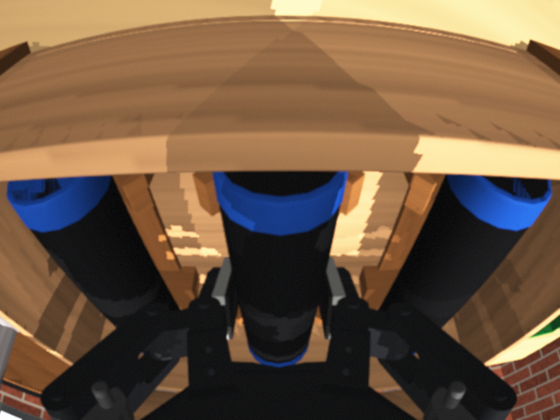

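Request:
move_arm:
  series:
    - [0,0,0,0,0,0,0.5]
    - [0,0,0,0,0,0,0.6]
    - [0,0,0,0,0,0,0.7]
    - [0,0,0,0,0,0,0.72]
    - [0,0,0,0,0,0,0.72]

```text
time_s: 7.6
eef_pos: [623.5, 134.1, 34.9]
ee_rot: [0.245, -0.106, 0.963, 0.028]
force: [-0.4, -0.0, 0.4]
grip_width: 0.718
```

Request:
move_arm:
  series:
    - [0,0,0,0,0,-1,0.72]
    - [0,0,0,0,0,-3,0.72]
    - [0,0,0,0,0,-6,0.72]
    - [0,0,0,0,0,-9.5,0.72]
    - [0,0,0,0,0,-13.5,0.72]

```text
time_s: 8.02
eef_pos: [559.1, 119.6, 154.1]
ee_rot: [0.244, -0.106, 0.964, 0.028]
force: [-0.2, 0.3, 0.1]
grip_width: 0.722
```

```bash
 python3 pl.py -120 250;  python3 - <<'E'
from h import *
cap('wrist','w11.png')
E
```

```text
t 8.02 tcp [559.1 119.6 154.1] F [-0.2  0.3  0.1] w 0.72 q [-0.05  0.28  1.86  0.25  0.54 -2.03]
rv [-0.    -0.004 -0.003] cm [ 0.64 -0.08 -9.93] dist 99.5
```

View pics/w11.png

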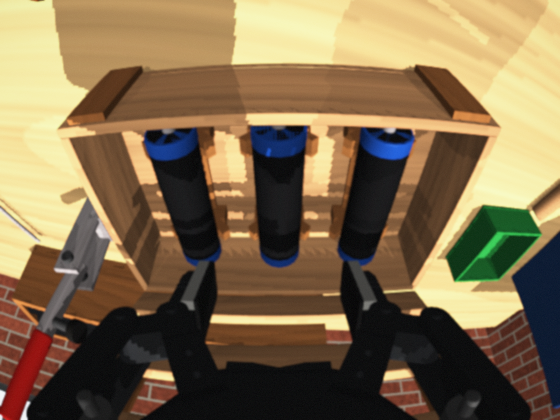

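```bash
cat > bar.py <<'E'
from h import *
import sys
yaw=.222
e=np.array([np.cos(yaw),np.sin(yaw),0]); n=np.array([-e[1],e[0],0])
C=np.array([616.5,132.3,0])
def barpos(phi): 
    a=phi+np.arctan2(7,255); return C+e*(105-255.1*np.cos(a))+np.array([0,0,80.5+255.1*np.sin(a)])
def cs(x,y,z): return C+x*e+y*n+np.array([0,0,z])
RB=Rt(yaw-np.pi/2,0)
E
python3 - <<'E'
from bar import *
print(barpos(.99),RB.round(2))
go(cs(-120,0,330),Rt(.222,.5)); go(cs(-29,0,380),RB)
E
```

```text
[588.14749969 125.90026299 297.5308053 ] [[-0.22  0.98  0.  ]
 [ 0.98  0.22 -0.  ]
 [-0.    0.   -1.  ]]
t 8.07 tcp [559.5 119.6 162. ] F [4.3 2.7 8.3] w 0.72 q [-0.05  0.26  1.86  0.25  0.55 -2.03]
rv [-0.002  0.007 -0.001] cm [ -2.75  -0.05 -15.81] dist 160.5
t 8.07 tcp [559.5 119.6 162. ] F [4.3 2.7 8.3] w 0.72 q [-0.05  0.26  1.86  0.25  0.55 -2.03]
rv [0.395 0.399 1.532] cm [-12.23  -0.04 -16.  ] dist 201.4
```

Request:
move_arm:
  series:
    - [0,0,0,0,0,-4,0.72]
    - [0,0,0,0,0,-8,0.72]
    - [0,0,0,0,0,-12,0.6]
    - [0,0,0,0,0,-16,0.5]
    - [0,0.1,0,-1,0,-20,0.5]

```text
time_s: 8.48
eef_pos: [471.6, 101.2, 335.1]
ee_rot: [0.209, -0.108, 0.972, 0.023]
force: [1.5, -0.3, -0.3]
grip_width: 0.499
```

```bash
python3 - <<'E'
from bar import *
go(cs(-100,0,390),RB);go(cs(-29,0,390),RB)
E
```

```text
t 8.48 tcp [471.6 101.2 335.1] F [ 1.5 -0.3 -0.3] w 0.5 q [-0.1  -0.08  1.73  0.15  1.09 -1.94]
rv [0.331 0.332 1.544] cm [-5.88 -0.16 -1.32] dist 60.3
t 8.48 tcp [471.6 101.2 335.1] F [ 1.5 -0.3 -0.3] w 0.5 q [-0.1  -0.08  1.73  0.15  1.09 -1.94]
rv [0.331 0.332 1.544] cm [-12.35  -0.15   1.59] dist 124.6
```

Request:
move_arm:
  series:
    - [0.024,0.024,0.11,-1.2,0,-0.3,0.5]
    - [0.05,0.05,0.23,-2.4,0,-0.6,0.5]
    - [0.075,0.075,0.35,-3.6,0,-0.9,0.5]
    - [0.1,0.1,0.47,-4.8,0,-1.1,0.5]
    - [0.125,0.125,0.58,-5.9,0,-1.3,0.5]

```text
time_s: 8.9
eef_pos: [518.7, 112.0, 372.2]
ee_rot: [0.139, 0.189, 0.972, 0.015]
force: [-0.4, -0.1, 0.2]
grip_width: 0.501
```

```bash
python3 - <<'E'
from bar import *
go(cs(-100,0,390),RB)
E
```

```text
t 8.9 tcp [518.7 112.  372.2] F [-0.4 -0.1  0.2] w 0.5 q [ 0.    0.11  1.41 -0.03  1.34 -1.18]
rv [0.205 0.208 0.958] cm [-0.06 -0.16  0.1 ] dist 1.9
```

Request:
move_arm:
  series:
    - [0.025,0.025,0.11,0,0,0,0.5]
    - [0.05,0.05,0.23,0,0,0,0.5]
    - [0.075,0.075,0.35,0,0,0,0.5]
    - [0.1,0.1,0.47,0,0,0,0.5]
    - [0.125,0.125,0.58,0,0,0,0.5]

```text
time_s: 9.32
eef_pos: [518.2, 111.9, 372.7]
ee_rot: [0.057, 0.469, 0.882, 0.005]
force: [0.3, 0.4, 0.6]
grip_width: 0.501
```

```bash
python3 - <<'E'
from bar import *
go(cs(-29,0,390),RB)
E
```

```text
t 9.32 tcp [518.2 111.9 372.7] F [0.3 0.4 0.6] w 0.5 q [ 0.01  0.22  1.27 -0.05  1.55 -0.58]
rv [0.079 0.083 0.371] cm [-2.71  6.55  0.81] dist 71.4
```

Request:
move_arm:
  series:
    - [0.02,0.02,0.1,-0.7,1.6,0.2,0.5]
    - [0.05,0.05,0.22,-1.4,3.2,0.4,0.5]
    - [0.08,0.08,0.33,-2,4.8,0.6,0.5]
    - [0.08,0.083,0.37,-2.7,6.5,0.8,0.5]
    - [0.08,0.083,0.37,-2.7,6.5,0.8,0.5]

```text
time_s: 9.73
eef_pos: [589.4, 125.4, 369.9]
ee_rot: [-0.001, 0.625, 0.78, -0.001]
force: [-0.2, 0.2, -1.4]
grip_width: 0.498
```

```bash
python3 - <<'E'
from bar import *
go(cs(-29,0,390),RB)
cap('wrist','w12.png');cap('top','t12.png');cap('side','s12.png')
a=cv2.imread('pics/s12.png');cv2.imwrite('pics/z12.png',cv2.resize(a[90:270,160:340],None,fx=3.3,fy=3.3,interpolation=cv2.INTER_CUBIC))
E
```

```text
t 9.73 tcp [589.4 125.4 369.9] F [-0.2  0.2 -1.4] w 0.5 q [ 0.02  0.46  0.94  0.    1.75 -0.2 ]
rv [-0.002 -0.001 -0.002] cm [ 0.08 -0.11 -0.14] dist 1.9
```

View pics/w12.png

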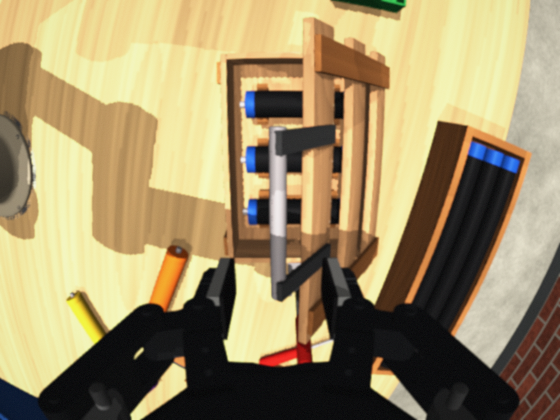

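View pics/z12.png

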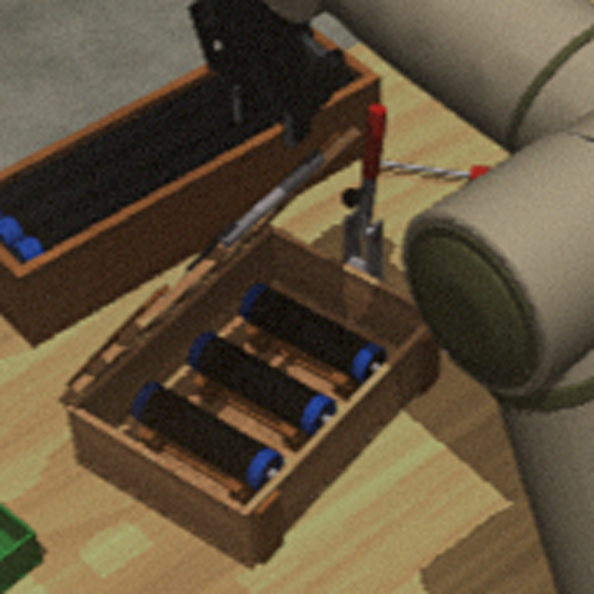

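```bash
python3 - <<'E'
from bar import *
c=ld('w12')
for p in [(277,130),(279,298),(278,215)]:
    for z in (295,303):
        q=onzf(c,p,z); d=q-C; print(p,z,'cx',(d@e).round(1),'cy',(d@n).round(1))
print(blue(c,(230,80,300,240)))
go(barpos(.99)+[0,0,3],RB)
E
```

```text
(277, 130) 295 cx -29.4 cy 61.9
(277, 130) 303 cx -29.3 cy 62.6
(279, 298) 295 cx -28.2 cy -68.4
(279, 298) 303 cx -28.2 cy -63.0
(278, 215) 295 cx -28.8 cy 2.1
(278, 215) 303 cx -28.8 cy 4.9
[(np.int32(251), array([250.3, 104. ])), (np.int32(237), array([250.8, 159.1])), (np.int32(222), array([252.8, 211.5]))]
t 9.88 tcp [587.1 125.6 371.8] F [0.1 0.4 0.5] w 0.5 q [ 0.02  0.45  0.95 -0.    1.75 -0.21]
rv [-0.     0.     0.002] cm [0.   0.11 9.  ] dist 90.0
```

Request:
move_arm:
  series:
    - [0,0,0,0,0.1,2,0.5]
    - [0,0,0,0,0.1,4.5,0.5]
    - [0,0,0,0,0.1,7,0.5]
    - [0,0,0,0,0.1,8.8,0.5]
    - [0,0,0,0,0.1,8.8,0.5]

```text
time_s: 10.3
eef_pos: [586.0, 125.8, 281.1]
ee_rot: [-0.002, 0.623, 0.782, -0.002]
force: [0.6, 0.3, -0.2]
grip_width: 0.498
```

```bash
python3 - <<'E'
from bar import *
go(barpos(.99)+[0,0,3],RB)
cap('wrist','w13.png')
E
```

```text
t 10.3 tcp [586.  125.8 281.1] F [ 0.6  0.3 -0.2] w 0.5 q [ 0.02  0.46  1.16 -0.    1.53 -0.21]
rv [-0.006 -0.001  0.003] cm [-0.04  0.21 -0.08] dist 2.3
```

View pics/w13.png

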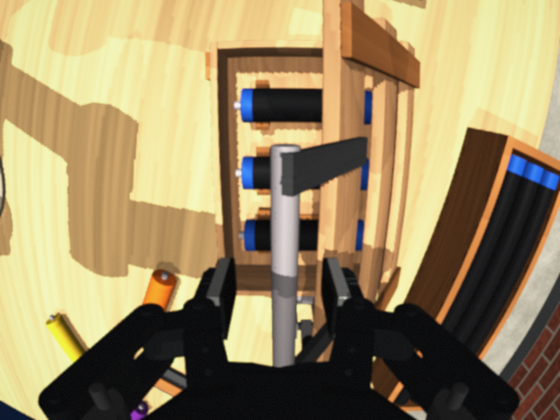

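Request:
move_arm:
  series:
    - [0,0,0,0,0.2,0,0.35]
    - [0,0,0,0,0.2,0,0.2]
    - [0,0,0,0,0.2,0,0.1]
    - [0,0,0,0,0.2,0,0.05]
    - [0,0,0,0,0.2,0,0.05]
  grip_force: 30

```text
time_s: 10.77
eef_pos: [588.9, 126.3, 285.5]
ee_rot: [0.0, 0.623, 0.782, -0.0]
force: [-3.0, -0.7, 6.7]
grip_width: 0.128
```

```bash
cat > sw.py <<'E'
from bar import *
import sys
# bar relative to tcp recorded at grasp: keep tcp offset from model
off=np.array(eval(sys.argv[1])) # tcp - barpos at grasp
p0,R0,s=cur()
print('t',round(s['time_s'],2),'tcp',p0.round(1),'F',np.round(s['force'],1),'w',round(s['grip_width'],3),'tcp-bar:',[(p0-barpos(f)).round(1).tolist() for f in (.95,.99,1.03)])
for f in eval(sys.argv[2]):
    print(f,(R0.T@(barpos(f)+off-p0)/10).round(2), 'rv',Ro.from_matrix(R0.T@RB).as_rotvec().round(3))
E
python3 sw.py "[0,0,-17]" "[.99]"
```

```text
t 10.77 tcp [588.9 126.3 285.5] F [-3.  -0.7  6.7] w 0.128 tcp-bar: [[9.1, 2.2, -6.5], [0.7, 0.4, -12.1], [-7.8, -1.6, -17.2]]
0.99 [-0.02 -0.08  0.49] rv [0.    0.001 0.003]
```

```bash
python3 sw.py "[.7,.4,-12]" "[.94,.88,.82,.76,.70]"
```

```text
t 10.77 tcp [588.9 126.3 285.5] F [-3.  -0.7  6.7] w 0.128 tcp-bar: [[9.1, 2.2, -6.5], [0.7, 0.4, -12.1], [-7.8, -1.6, -17.2]]
0.94 [ 0.01 -1.07  0.69] rv [0.    0.001 0.003]
0.88 [ 0.01 -2.3   1.6 ] rv [0.    0.001 0.003]
0.82 [ 0.02 -3.48  2.57] rv [0.    0.001 0.003]
0.76 [ 0.02 -4.6   3.62] rv [0.    0.001 0.003]
0.7 [ 0.02 -5.65  4.73] rv [0.    0.001 0.003]
```

Request:
move_arm:
  series:
    - [0,0,0,0,-1.1,0.7,0.05]
    - [0,0,0,0,-2.3,1.6,0.05]
    - [0,0,0,0,-3.5,2.6,0.05]
    - [0,0,0,0,-4.6,3.6,0.05]
    - [0,0,0,0,-5.6,4.7,0.05]

```text
time_s: 11.18
eef_pos: [534.5, 113.8, 239.3]
ee_rot: [0.002, 0.623, 0.782, 0.001]
force: [2.5, 1.6, 3.0]
grip_width: 0.126
```

```bash
python3 sw.py "[.7,.4,-12]" "[.70,.64,.58,.52,.46]"
```

```text
t 11.18 tcp [534.5 113.8 239.3] F [2.5 1.6 3. ] w 0.126 tcp-bar: [[-45.3, -10.2, -52.7], [-53.6, -12.1, -58.2], [-62.2, -14.0, -63.4]]
0.7 [ 0.02 -0.07  0.12] rv [0.004 0.001 0.003]
0.64 [ 0.02 -1.06  1.29] rv [0.004 0.001 0.003]
0.58 [ 0.03 -1.97  2.52] rv [0.004 0.001 0.003]
0.52 [ 0.03 -2.81  3.79] rv [0.004 0.001 0.003]
0.46 [ 0.04 -3.58  5.12] rv [0.004 0.001 0.003]
```

Tracking well with low force.

Request:
move_arm:
  series:
    - [0,0,0,0,-1.1,1.3,0.05]
    - [0,0,0,0,-2,2.5,0.05]
    - [0,0,0,0,-2.8,3.8,0.05]
    - [0,0,0,0,-3.6,5.1,0.05]
    - [0,0,0,0,-3.6,5.1,0.05]

```text
time_s: 11.6
eef_pos: [498.7, 105.6, 186.9]
ee_rot: [0.001, 0.623, 0.782, 0.001]
force: [2.3, -0.9, -6.5]
grip_width: 0.125
```

```bash
python3 sw.py "[.7,.4,-12]" "[.46,.4,.34,.28,.22,.16]"
```

```text
t 11.6 tcp [498.7 105.6 186.9] F [ 2.3 -0.9 -6.5] w 0.125 tcp-bar: [[-81.1, -18.4, -105.1], [-89.5, -20.3, -110.7], [-98.1, -22.2, -115.9]]
0.46 [ 0.03  0.12 -0.11] rv [0.002 0.001 0.003]
0.4 [ 0.03 -0.56  1.26] rv [0.002 0.001 0.003]
0.34 [ 0.04 -1.15  2.67] rv [0.002 0.001 0.003]
0.28 [ 0.04 -1.66  4.11] rv [0.002 0.001 0.003]
0.22 [ 0.04 -2.09  5.58] rv [0.002 0.001 0.003]
0.16 [ 0.04 -2.42  7.08] rv [0.002 0.001 0.003]
```

Request:
move_arm:
  series:
    - [0,0,0,0,-0.6,1.3,0.05]
    - [0,0,0,0,-1.15,2.7,0.05]
    - [0,0,0,0,-1.65,4.1,0.05]
    - [0,0,0,0,-2.1,5.6,0.05]
    - [0,0,0,0,-2.4,7,0.05]

```text
time_s: 12.02
eef_pos: [475.4, 100.3, 117.2]
ee_rot: [0.001, 0.623, 0.782, 0.001]
force: [-3.0, 0.6, 3.4]
grip_width: 0.131
```

```bash
python3 sw.py "[.7,.4,-12]" "[.1,.05,.02,0,-.01]";python3 -c "
from h import *
cap('wrist','w14.png')"
```

```text
t 12.02 tcp [475.4 100.3 117.2] F [-3.   0.6  3.4] w 0.131 tcp-bar: [[-104.4, -23.7, -174.8], [-112.8, -25.6, -180.4], [-121.4, -27.5, -185.6]]
0.1 [ 0.04 -0.26  1.62] rv [0.002 0.001 0.003]
0.05 [ 0.04 -0.39  2.89] rv [0.002 0.001 0.003]
0.02 [ 0.04 -0.44  3.65] rv [0.002 0.001 0.003]
0 [ 0.04 -0.46  4.16] rv [0.002 0.001 0.003]
-0.01 [ 0.04 -0.47  4.42] rv [0.002 0.001 0.003]
```

View pics/w14.png

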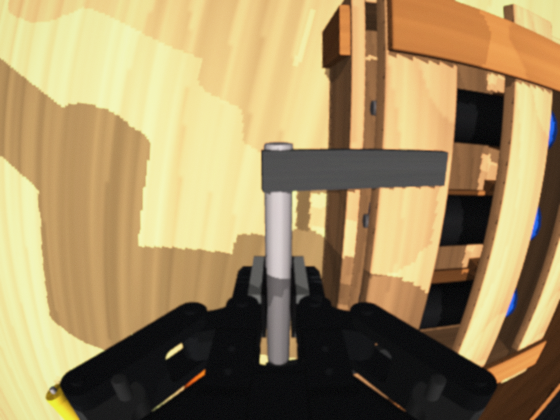

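Request:
move_arm:
  series:
    - [0,0,0,0,-0.25,1.4,0.05]
    - [0,0,0,0,-0.35,2.5,0.05]
    - [0,0,0,0,-0.4,3.3,0.05]
    - [0,0,0,0,-0.45,3.9,0.05]
    - [0,0,0,0,-0.45,4.2,0.05]

```text
time_s: 12.48
eef_pos: [470.7, 99.2, 73.5]
ee_rot: [0.0, 0.623, 0.782, 0.0]
force: [-15.6, -0.3, 42.0]
grip_width: 0.126
```

```bash
python3 sw.py "[.7,.4,-12]" "[0,-.01]"
```

```text
t 12.48 tcp [470.7  99.2  73.5] F [-15.6  -0.3  42. ] w 0.126 tcp-bar: [[-109.1, -24.8, -218.5], [-117.4, -26.7, -224.1], [-126.0, -28.6, -229.3]]
0 [ 0.04  0.02 -0.2 ] rv [0.001 0.    0.003]
-0.01 [0.04 0.02 0.05] rv [0.001 0.    0.003]
```

Request:
move_arm:
  series:
    - [0,0,0,0,0,-0.1,0.05]
    - [0,0,0,0,0,-0.1,0.05]
    - [0,0,0,0,0,-0.1,0.3]
    - [0,0,0,0,0,-0.1,0.45]
    - [0,0,0,0,0,-0.1,0.45]

```text
time_s: 12.9
eef_pos: [471.4, 99.2, 74.8]
ee_rot: [0.001, 0.623, 0.782, 0.001]
force: [0.0, 1.2, 0.7]
grip_width: 0.451
```

Request:
move_arm:
  series:
    - [0,0,0,0,0,-2,0.45]
    - [0,0,0,0,0,-5,0.45]
    - [0,0,0,0,0,-9,0.45]
    - [0,0,0,0,0,-13,0.45]
    - [0,0,0,0,0,-17,0.45]

```text
time_s: 13.32
eef_pos: [470.9, 99.3, 247.1]
ee_rot: [0.001, 0.623, 0.782, 0.001]
force: [-0.3, -0.2, -0.7]
grip_width: 0.449
```

```bash
python3 - <<'E'
from bar import *
go(cs(-100,0,300),RB)
for n_ in('wrist','side','top'): cap(n_,n_[0]+'15.png')
a=cv2.imread('pics/s15.png');cv2.imwrite('pics/z15.png',cv2.resize(a[90:270,160:340],None,fx=3.3,fy=3.3,interpolation=cv2.INTER_CUBIC))
a=cv2.imread('pics/t15.png');cv2.imwrite('pics/zt15.png',cv2.resize(a[120:240,180:330],None,fx=5,fy=5,interpolation=cv2.INTER_CUBIC))
E
```

```text
t 13.32 tcp [470.9  99.3 247.1] F [-0.3 -0.2 -0.7] w 0.45 q [-0.04  0.2   1.6  -0.    1.34 -0.26]
rv [0.003 0.001 0.003] cm [-0.    4.94 -3.4 ] dist 60.0
```

View pics/z15.png

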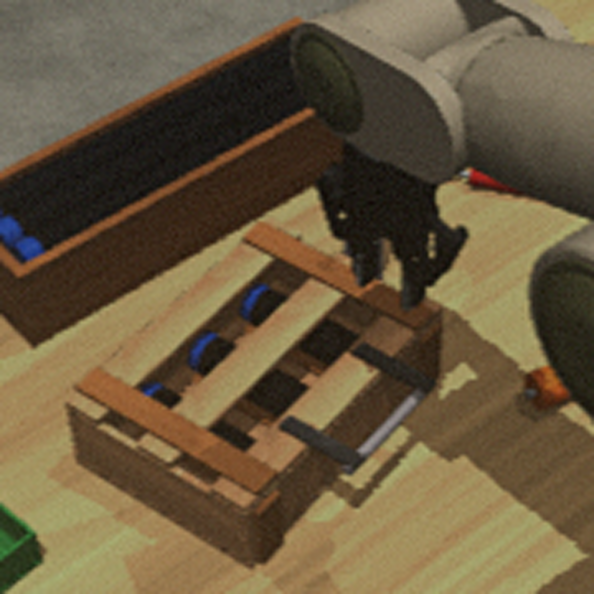

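View pics/zt15.png

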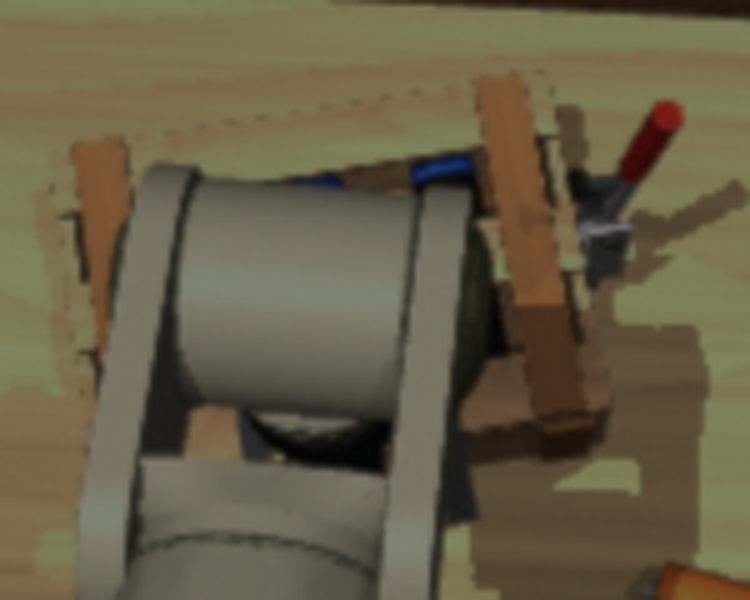

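View pics/w15.png

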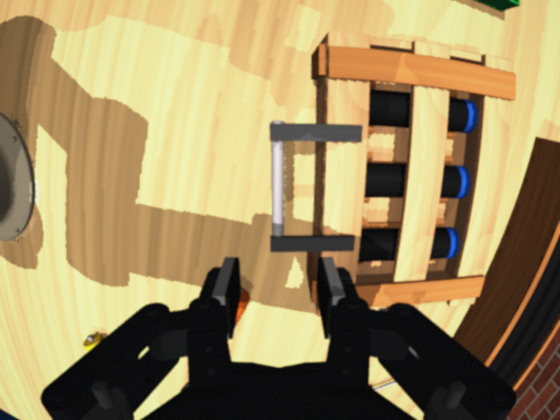

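```bash
python3 - <<'E'
from bar import *
go(cs(0,-185,345),RB)
E
```

```text
t 13.47 tcp [472.3  99.3 247.6] F [ 0.2 -0.4 -0.4] w 0.46 q [-0.04  0.2   1.6  -0.    1.33 -0.26]
rv [0.009 0.002 0.003] cm [-18.51  14.81  -7.7 ] dist 249.3
```

Request:
move_arm:
  series:
    - [0,0,0,-2,1.6,-2.5,0.6]
    - [0,0,0,-4.5,3.5,-5,0.6]
    - [0,0,0,-8,6,-7.5,0.6]
    - [0,0,0,-11,9,-7.7,0.6]
    - [0,0,0,-14,11.5,-7.7,0.6]

```text
time_s: 13.88
eef_pos: [612.2, -9.4, 326.4]
ee_rot: [0.005, 0.623, 0.782, 0.003]
force: [0.8, -0.0, 0.8]
grip_width: 0.6
```

```bash
python3 - <<'E'
from bar import *
go(cs(0,-185,345),RB)
E
```

```text
t 13.88 tcp [612.2  -9.4 326.4] F [ 0.8 -0.   0.8] w 0.6 q [-0.21  0.47  1.03  0.    1.63 -0.43]
rv [0.011 0.003 0.003] cm [-4.79  3.53  0.06] dist 59.5
```

Request:
move_arm:
  series:
    - [0,0,0,-2,1.5,0,0.6]
    - [0.01,0,0,-4,3,0,0.6]
    - [0.01,0.003,0.003,-4.8,3.5,0,0.6]
    - [0.01,0.003,0.003,-4.8,3.5,0,0.6]

```text
time_s: 14.22
eef_pos: [658.1, -50.3, 323.6]
ee_rot: [-0.001, 0.625, 0.78, -0.001]
force: [0.4, 0.8, -0.4]
grip_width: 0.602
```

```bash
python3 - <<'E'
from bar import *
go(cs(0,-185,345),RB)
for n_ in('wrist','side'): cap(n_,n_[0]+'16.png')
a=cv2.imread('pics/s16.png');cv2.imwrite('pics/z16.png',cv2.resize(a[60:220,200:360],None,fx=3.6,fy=3.6,interpolation=cv2.INTER_CUBIC))
c=ld('w16'); print(blue(c,(0,0,560,420),(0,150,60),(8,255,255),30),blue(c,(0,0,560,420),(172,150,60),(180,255,255),30))
E
```

```text
t 14.22 tcp [658.1 -50.3 323.6] F [ 0.4  0.8 -0.4] w 0.6 q [-0.25  0.61  0.82  0.    1.72 -0.47]
rv [-0.003 -0.002 -0.002] cm [ 0.23 -0.03 -0.27] dist 3.5
[(np.int32(1182), array([279., 205.])), (np.int32(82), array([557. , 289.8])), (np.int32(818), array([264.8, 296.9])), (np.int32(325), array([542.3, 318. ])), (np.int32(122), array([555.8, 319. ])), (np.int32(340), array([539. , 347.4])), (np.int32(163), array([554.1, 347.4])), (np.int32(260), array([518.4, 356.3])), (np.int32(335), array([534.3, 376.5])), (np.int32(233), array([551.5, 374.5])), (np.int32(175), array([518.1, 377.4])), (np.int32(343), array([548.3, 400.9])), (np.int32(219), array([531.9, 400.7])), (np.int32(81), array([155.8, 403.6])), (np.int32(82), array([553.5, 416. ]))] []
```

View pics/z16.png

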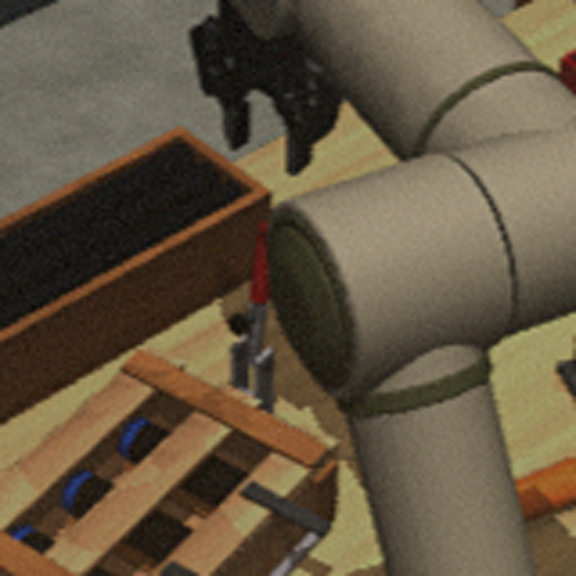

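View pics/w16.png

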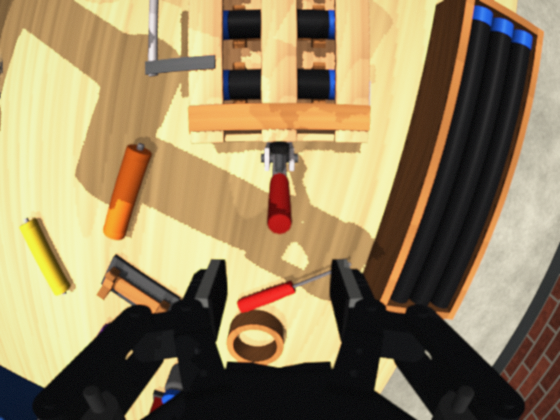

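```bash
cat >> bar.py <<'E'
def clp(phi,r=115): return cs(0,-164+r*np.cos(phi),122+r*np.sin(phi))
E
python3 - <<'E'
from bar import *
c=ld('w16')
for p,z in [((279.5,222),255),((279,180),190)]:
    d=onzf(c,p,z)-C; print(z,(d@e).round(1),(d@n).round(1))
print(clp(1.75)); go(clp(1.75),RB)
E
```

```text
255 0.5 -187.2
190 0.1 -172.7
[657.12301575 -47.67053083 235.15838389]
t 14.32 tcp [656.9 -48.2 325.5] F [-0.2  0.3 -0.5] w 0.6 q [-0.25  0.6   0.82  0.    1.72 -0.47]
rv [-0.001 -0.001  0.   ] cm [ 0.04  0.05 10.9 ] dist 109.0
```

Request:
move_arm:
  series:
    - [0,0,0,0,0,3,0.6]
    - [0,0,0,0,0,6,0.6]
    - [0,0,0,0,0,9,0.6]
    - [0,0,0,0,0,10.9,0.6]
    - [0,0,0,0,0,10.9,0.6]

```text
time_s: 14.73
eef_pos: [654.6, -46.7, 212.1]
ee_rot: [-0.004, 0.624, 0.781, -0.002]
force: [0.1, 0.2, -0.1]
grip_width: 0.601
```

Request:
move_arm:
  series:
    - [0,0,0,0,0,0,0.4]
    - [0,0,0,0,0,0,0.25]
    - [0,0,0,0,0,0,0.1]
    - [0,0,0,0,0,0,0.1]
    - [0,0,0,0,0,0,0.1]
  grip_force: 30

```text
time_s: 15.15
eef_pos: [657.1, -45.7, 214.1]
ee_rot: [-0.001, 0.624, 0.782, 0.002]
force: [15.2, 4.3, -2.7]
grip_width: 0.202
```

```bash
cat > cl.py <<'E'
from bar import *
import sys
off=np.array(eval(sys.argv[1])); p0,R0,s=cur()
print('t',round(s['time_s'],2),'tcp',p0.round(1),'F',np.round(s['force'],1),'w',round(s['grip_width'],3),'tcp-grip:',[(p0-clp(f)).round(1).tolist() for f in (1.7,1.75,1.8)])
for f in eval(sys.argv[2]):
    print(f,(R0.T@(clp(f)+off-p0)/10).round(2), 'rv',Ro.from_matrix(R0.T@RB).as_rotvec().round(3))
E
python3 cl.py "[0,0,-18.7]" "[1.75,1.67,1.59,1.51,1.43,1.35]"; python3 -c "
from h import *
cap('wrist','w17.png')"
```

```text
t 15.15 tcp [657.1 -45.7 214.1] F [15.2  4.3 -2.7] w 0.202 tcp-grip: [[1.2, -3.5, -21.9], [-0.1, 2.0, -21.0], [-1.3, 7.5, -19.9]]
1.75 [-0.2  -0.04 -0.23] rv [ 0.001 -0.003  0.002]
1.67 [ 0.71 -0.04 -0.36] rv [ 0.001 -0.003  0.002]
1.59 [ 1.63 -0.03 -0.41] rv [ 0.001 -0.003  0.002]
1.51 [ 2.55 -0.03 -0.39] rv [ 0.001 -0.003  0.002]
1.43 [ 3.47 -0.03 -0.29] rv [ 0.001 -0.003  0.002]
1.35 [ 4.37 -0.03 -0.13] rv [ 0.001 -0.003  0.002]
```

View pics/w17.png

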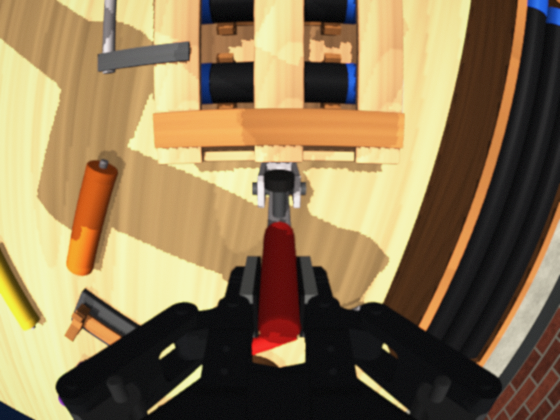

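Request:
move_arm:
  series:
    - [0,0,0,0.5,0.1,-0.3,0.1]
    - [0,0,0,1.4,0.1,-0.4,0.1]
    - [0,0,0,2.3,0.1,-0.4,0.1]
    - [0,0,0,3.2,0.1,-0.35,0.1]
    - [0,0,0,4.2,0.1,-0.2,0.1]

```text
time_s: 15.62
eef_pos: [648.2, -4.9, 216.8]
ee_rot: [-0.0, 0.624, 0.782, 0.0]
force: [-3.0, -7.1, -6.7]
grip_width: 0.197
```

```bash
python3 cl.py "[0,0,-18]" "[1.35,1.28,1.2,1.12,1.04,.96,.88]"; python3 -c "
from h import *
cap('wrist','w18.png')"
```

```text
t 15.62 tcp [648.2  -4.9 216.8] F [-3.  -7.1 -6.7] w 0.197 tcp-grip: [[-7.7, 37.2, -19.2], [-8.9, 42.7, -18.3], [-10.2, 48.2, -17.2]]
1.35 [ 0.2  -0.07  0.06] rv [ 0.    -0.001  0.002]
1.28 [ 0.98 -0.07  0.27] rv [ 0.    -0.001  0.002]
1.2 [ 1.85 -0.07  0.57] rv [ 0.    -0.001  0.002]
1.12 [ 2.69 -0.07  0.93] rv [ 0.    -0.001  0.002]
1.04 [ 3.5  -0.07  1.37] rv [ 0.    -0.001  0.002]
0.96 [ 4.28 -0.07  1.87] rv [ 0.    -0.001  0.002]
0.88 [ 5.01 -0.06  2.42] rv [ 0.    -0.001  0.002]
```

View pics/w18.png

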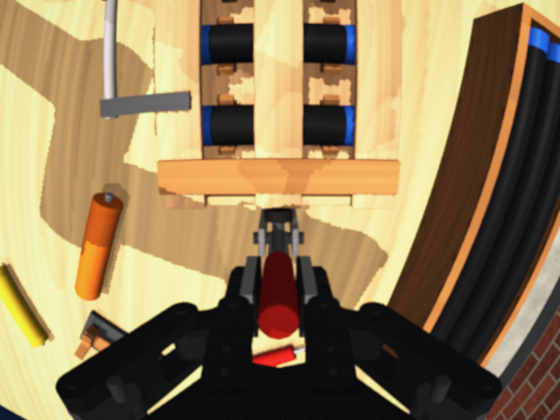

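Request:
move_arm:
  series:
    - [0,0,0,1,0,0.3,0.1]
    - [0,0,0,1.8,0,0.55,0.1]
    - [0,0,0,2.7,0,0.9,0.1]
    - [0,0,0,3.5,0,1.4,0.1]
    - [0,0,0,4.3,0,1.9,0.1]

```text
time_s: 16.08
eef_pos: [638.2, 39.3, 200.1]
ee_rot: [0.001, 0.623, 0.782, 0.001]
force: [-3.2, -4.2, 2.7]
grip_width: 0.2
```

```bash
python3 cl.py "[0,0,-17]" "[.96,.88,.8,.72,.64,.56]"
```

```text
t 16.08 tcp [638.2  39.3 200.1] F [-3.2 -4.2  2.7] w 0.2 tcp-grip: [[-17.7, 81.4, -36.0], [-18.9, 86.9, -35.1], [-20.2, 92.4, -33.9]]
0.96 [-0.25 -0.07  0.08] rv [0.003 0.    0.003]
0.88 [ 0.48 -0.07  0.64] rv [0.003 0.    0.003]
0.8 [ 1.17 -0.07  1.26] rv [0.003 0.    0.003]
0.72 [ 1.8  -0.07  1.92] rv [0.003 0.    0.003]
0.64 [ 2.38 -0.07  2.64] rv [0.003 0.    0.003]
0.56 [ 2.9  -0.07  3.4 ] rv [0.003 0.    0.003]
```

Request:
move_arm:
  series:
    - [0,0,0,0.5,0,0.65,0.1]
    - [0,0,0,1.2,0,1.25,0.1]
    - [0,0,0,1.8,0,1.9,0.1]
    - [0,0,0,2.4,0,2.6,0.1]
    - [0,0,0,2.9,0,3.4,0.1]

```text
time_s: 16.5
eef_pos: [631.6, 69.1, 168.8]
ee_rot: [0.002, 0.623, 0.782, 0.002]
force: [-8.8, 1.4, 7.0]
grip_width: 0.197
```

```bash
python3 cl.py "[0,0,-16]" "[.56,.48,.4,.32,.24,.16]"; python3 -c "
from h import *
cap('wrist','w19.png')"
```

```text
t 16.5 tcp [631.6  69.1 168.8] F [-8.8  1.4  7. ] w 0.197 tcp-grip: [[-24.3, 111.2, -67.3], [-25.6, 116.7, -66.4], [-26.8, 122.2, -65.2]]
0.56 [-0.16 -0.08  0.17] rv [0.005 0.    0.004]
0.48 [ 0.3  -0.08  0.97] rv [0.005 0.    0.004]
0.4 [ 0.69 -0.08  1.8 ] rv [0.005 0.    0.004]
0.32 [ 1.02 -0.09  2.66] rv [0.005 0.    0.004]
0.24 [ 1.27 -0.09  3.54] rv [0.005 0.    0.004]
0.16 [ 1.46 -0.09  4.44] rv [0.005 0.    0.004]
```

View pics/w19.png

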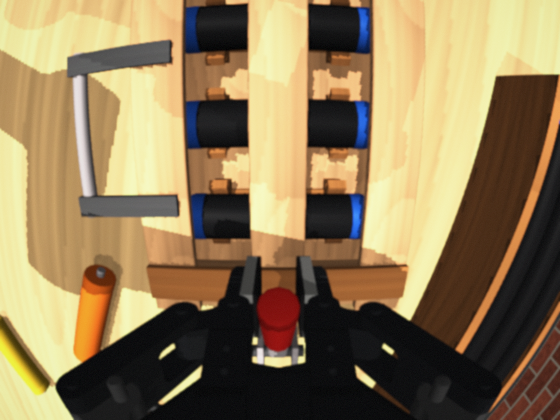

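Swinging cleanly; all three rollers are visible in place beneath the lid. Continuing down.

Request:
move_arm:
  series:
    - [0,0,0,0.3,-0.05,0.95,0.1]
    - [0,0,0,0.7,-0.05,1.8,0.1]
    - [0,0,0,1,-0.1,2.65,0.1]
    - [0,0,0,1.25,-0.1,3.5,0.1]
    - [0,0,0,1.45,-0.1,4.4,0.1]

```text
time_s: 16.97
eef_pos: [627.8, 85.7, 125.3]
ee_rot: [0.002, 0.622, 0.783, 0.004]
force: [-2.7, 2.1, 4.4]
grip_width: 0.202
```

```bash
python3 cl.py "[0,0,-16]" "[.16,.1,.05,0,-.02]"
```

```text
t 16.97 tcp [627.8  85.7 125.3] F [-2.7  2.1  4.4] w 0.202 tcp-grip: [[-28.1, 127.8, -110.7], [-29.3, 133.3, -109.8], [-30.6, 138.8, -108.7]]
0.16 [-0.25 -0.08  0.1 ] rv [ 0.008 -0.001  0.005]
0.1 [-0.16 -0.08  0.78] rv [ 0.008 -0.001  0.005]
0.05 [-0.12 -0.09  1.36] rv [ 0.008 -0.001  0.005]
0 [-0.1  -0.09  1.93] rv [ 0.008 -0.001  0.005]
-0.02 [-0.11 -0.09  2.16] rv [ 0.008 -0.001  0.005]
```

Request:
move_arm:
  series:
    - [0,0,0,-0.1,-0.1,0.7,0.1]
    - [0,0,0,-0.1,-0.1,1.2,0.1]
    - [0,0,0,-0.1,-0.1,1.6,0.1]
    - [0,0,0,-0.1,-0.1,1.9,0.1]
    - [0,0,0,-0.1,-0.1,2,0.1]

```text
time_s: 17.38
eef_pos: [627.8, 86.1, 106.6]
ee_rot: [0.003, 0.622, 0.783, 0.005]
force: [-1.1, 7.7, 3.6]
grip_width: 0.204
```

```bash
python3 cl.py "[0,0,-16]" "[0,-.02]"; python3 -c "
from h import *
cap('wrist','w20.png')
print(ctrl.sense()['force'],ctrl.sense()['eef_pos'])"
```

```text
t 17.38 tcp [627.8  86.1 106.6] F [-1.1  7.7  3.6] w 0.204 tcp-grip: [[-28.1, 128.2, -129.5], [-29.4, 133.8, -128.6], [-30.6, 139.3, -127.4]]
0 [-0.15 -0.08  0.06] rv [ 0.012 -0.002  0.006]
-0.02 [-0.15 -0.09  0.29] rv [ 0.012 -0.002  0.006]
[0.51026974 6.83546741 0.2734126 ] [627.73207045  86.14200266 106.5283161 ]
```

View pics/w20.png

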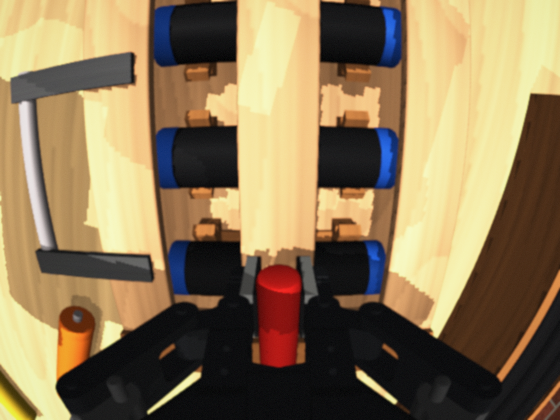

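Request:
move_arm:
  series:
    - [0,0,0,-0.1,0,0.15,0.1]
    - [0,0,0,-0.1,0,0.3,0.1]
    - [0,0,0,-0.1,0,0.4,0.1]
    - [0,0,0,-0.1,0,0.4,0.1]

```text
time_s: 17.77
eef_pos: [627.8, 86.2, 103.5]
ee_rot: [0.003, 0.622, 0.783, 0.006]
force: [-3.7, 4.2, 1.3]
grip_width: 0.197
```

```bash
python3 cl.py "[0,0,-16]" "[0,-.02]"
```

```text
t 17.77 tcp [627.8  86.2 103.5] F [-3.7  4.2  1.3] w 0.197 tcp-grip: [[-28.1, 128.3, -132.5], [-29.3, 133.9, -131.7], [-30.5, 139.3, -130.5]]
0 [-0.15 -0.09 -0.25] rv [ 0.012 -0.003  0.007]
-0.02 [-0.15 -0.09 -0.02] rv [ 0.012 -0.003  0.007]
```

Request:
move_arm:
  series:
    - [0,0,0,-0.1,0,0.15,0.1]
    - [0,0,0,-0.1,0,0.3,0.1]
    - [0,0,0,-0.1,0,0.3,0.1]

```text
time_s: 18.02
eef_pos: [627.8, 86.2, 101.4]
ee_rot: [0.002, 0.622, 0.783, 0.006]
force: [-5.0, 2.9, 1.9]
grip_width: 0.202
```

```bash
python3 cl.py "[0,0,-16]" "[0,-.02]"; python3 -c "
from h import *
cap('side','s21.png')
a=cv2.imread('pics/s21.png');cv2.imwrite('pics/z21.png',cv2.resize(a[100:260,170:330],None,fx=3.7,fy=3.7,interpolation=cv2.INTER_CUBIC))
print(ctrl.sense()['force'],ctrl.sense()['eef_pos'])"
```

```text
t 18.02 tcp [627.8  86.2 101.4] F [-5.   2.9  1.9] w 0.202 tcp-grip: [[-28.0, 128.3, -134.6], [-29.3, 133.9, -133.7], [-30.5, 139.4, -132.6]]
0 [-0.15 -0.09 -0.46] rv [ 0.013 -0.004  0.007]
-0.02 [-0.16 -0.09 -0.23] rv [ 0.013 -0.004  0.007]
[-4.35895776  3.5372116   1.35058995] [627.85642031  86.1996906  101.46433225]
```

View pics/z21.png

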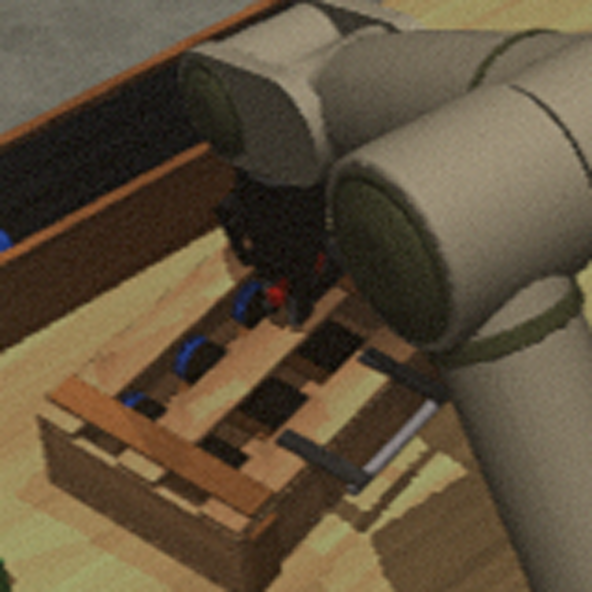

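Request:
move_arm:
  series:
    - [0,0,0,0,0,0,0.3]
    - [0,0,0,0,0,0,0.5]
    - [0,0,0,0,0,0,0.55]
    - [0,0,0,0,0,-2,0.55]
    - [0,0,0,0,0,-5,0.55]

```text
time_s: 18.48
eef_pos: [626.1, 85.8, 149.5]
ee_rot: [0.0, 0.622, 0.783, 0.005]
force: [-0.4, 0.4, -1.2]
grip_width: 0.552
```

```bash
python3 cl.py "[0,0,-16]" "[0]"; python3 -c "
from h import *
cap('wrist','w22.png')
cap('side','s22.png')
a=cv2.imread('pics/s22.png');cv2.imwrite('pics/z22.png',cv2.resize(a[100:260,170:330],None,fx=3.7,fy=3.7,interpolation=cv2.INTER_CUBIC))"
```

```text
t 18.48 tcp [626.1  85.8 149.5] F [-0.4  0.4 -1.2] w 0.552 tcp-grip: [[-29.8, 127.9, -86.5], [-31.0, 133.5, -85.6], [-32.3, 139.0, -84.4]]
0 [-0.18  0.05  4.35] rv [ 0.008 -0.005  0.007]
```

View pics/w22.png

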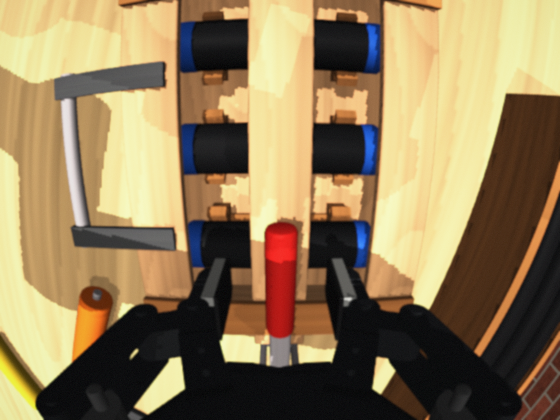

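View pics/z22.png

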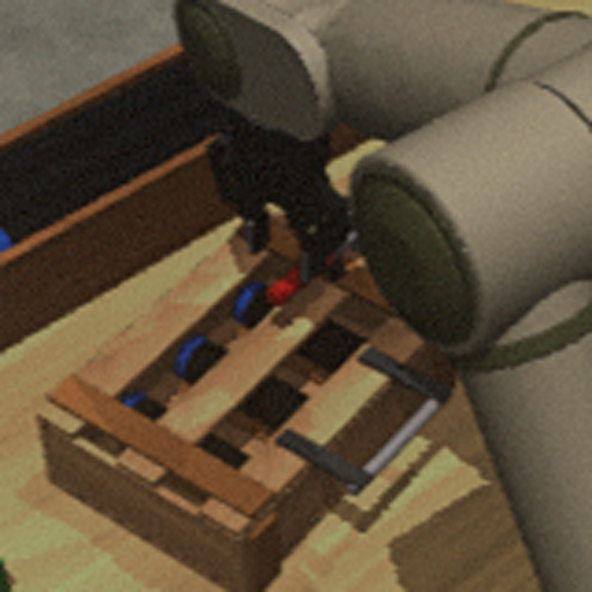

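Request:
move_arm:
  series:
    - [0,0,0,0,0,-1.5,0.55]
    - [0,0,0,0,0,-2,0.2]
    - [0,0,0,0,0,-2,0]
    - [0,0,0,0,0,-2,0]
    - [0,0,0,0,0,-2,0]

```text
time_s: 19.0
eef_pos: [628.7, 85.6, 175.4]
ee_rot: [0.005, 0.622, 0.783, 0.009]
force: [-0.1, -0.9, -0.4]
grip_width: 0.007
```

Request:
move_arm:
  series:
    - [0,0,0,0,0,1.5,0]
    - [0,0,0,0,0,2.8,0]
    - [0,0,0,0,0,3.4,0]
    - [0,0,0,0,0,3.4,0]

```text
time_s: 19.33
eef_pos: [628.5, 85.9, 139.3]
ee_rot: [0.004, 0.622, 0.783, 0.007]
force: [-0.1, -0.4, -0.9]
grip_width: 0.004
```

```bash
python3 cl.py "[0,0,9]" "[0]"; python3 -c "
from h import *
cap('wrist','w23.png')"
```

```text
t 19.33 tcp [628.5  85.9 139.3] F [-0.1 -0.4 -0.9] w 0.004 tcp-grip: [[-27.4, 128.0, -96.7], [-28.7, 133.5, -95.9], [-29.9, 139.0, -94.7]]
0 [-0.11 -0.16  0.83] rv [ 0.017 -0.003  0.007]
```

View pics/w23.png

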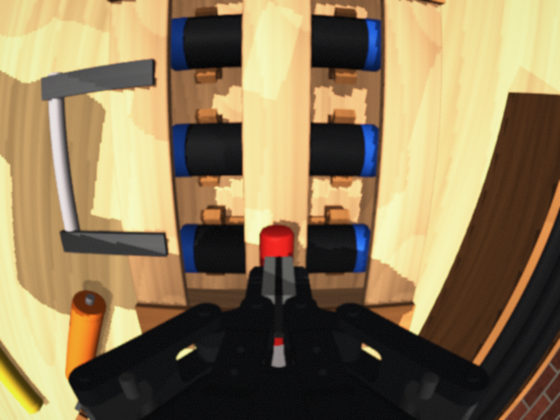

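Fingers are centred over the handle. Pressing gently.

Request:
move_arm:
  series:
    - [0,0,0,-0.1,-0.1,0.4,0]
    - [0,0,0,-0.1,-0.1,0.7,0]
    - [0,0,0,-0.1,-0.1,0.8,0]
    - [0,0,0,-0.1,-0.1,0.8,0]

```text
time_s: 19.72
eef_pos: [628.4, 84.6, 132.5]
ee_rot: [0.005, 0.622, 0.783, 0.008]
force: [0.7, 0.4, 0.2]
grip_width: 0.001
```

```bash
python3 cl.py "[0,0,9]" "[0]"
```

```text
t 19.72 tcp [628.4  84.6 132.5] F [0.7 0.4 0.2] w 0.001 tcp-grip: [[-27.5, 126.8, -103.5], [-28.8, 132.3, -102.6], [-30.0, 137.8, -101.4]]
0 [ 0.01 -0.11  0.15] rv [ 0.018 -0.003  0.007]
```

Request:
move_arm:
  series:
    - [0,0,0,0,-0.1,0.15,0]
    - [0,0,0,0,-0.1,0.3,0]
    - [0,0,0,0,-0.1,0.4,0]
    - [0,0,0,0,-0.1,0.4,0]

```text
time_s: 20.05
eef_pos: [627.8, 84.4, 130.7]
ee_rot: [0.006, 0.622, 0.783, 0.008]
force: [-4.2, 0.1, 13.1]
grip_width: 0.002
```

```bash
python3 cl.py "[0,0,9]" "[0]"
```

```text
t 20.05 tcp [627.8  84.4 130.7] F [-4.2  0.1 13.1] w 0.002 tcp-grip: [[-28.1, 126.6, -105.3], [-29.3, 132.1, -104.5], [-30.6, 137.6, -103.3]]
0 [ 0.02 -0.05 -0.03] rv [ 0.02  -0.002  0.007]
```

Request:
move_arm:
  series:
    - [0,0,0,0,0,-0.5,0]
    - [0,0,0,0,0,-3,0]
    - [0,0,0,0,0,-7,0]
    - [0,0,0,0,0,-11,0]
    - [0,0,0,0,0,-15,0]

```text
time_s: 20.47
eef_pos: [624.3, 83.5, 282.6]
ee_rot: [0.006, 0.622, 0.783, 0.008]
force: [0.3, 0.3, 0.2]
grip_width: 0.002
```

Request:
move_arm:
  series:
    - [0,0,0,0,-4,0,0]
    - [0,0,0,0,-8,0,0]
    - [0,0,0,0,-12,0,0]
    - [0,0,0,0,-16,0,0]
    - [0,0,0,0,-19,0,0]

```text
time_s: 20.88
eef_pos: [436.6, 40.2, 278.7]
ee_rot: [0.006, 0.622, 0.783, 0.008]
force: [0.1, -0.1, 1.1]
grip_width: -0.002
```

Request:
move_arm:
  series:
    - [0,0,0,0,0,0,0]
    - [0,0,0,0,0,0,0]
    - [0,0,0,0,0,0,0]

```text
time_s: 21.13
eef_pos: [437.2, 40.1, 279.1]
ee_rot: [0.006, 0.622, 0.783, 0.009]
force: [0.1, 0.2, -0.1]
grip_width: -0.005
```

```bash
python3 -c "
from h import *
for n in('wrist','side','top'): cap(n,n[0]+'24.png')
a=cv2.imread('pics/s24.png');cv2.imwrite('pics/z24.png',cv2.resize(a[100:260,170:330],None,fx=3.7,fy=3.7,interpolation=cv2.INTER_CUBIC))
print(ctrl.sense()['force'])"
```

```text
[0.31119722 0.10755881 0.51768134]
```

View pics/z24.png

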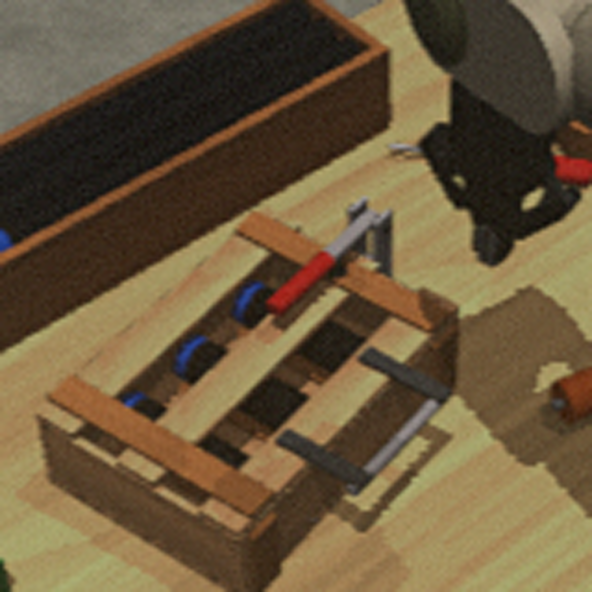

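View pics/w24.png

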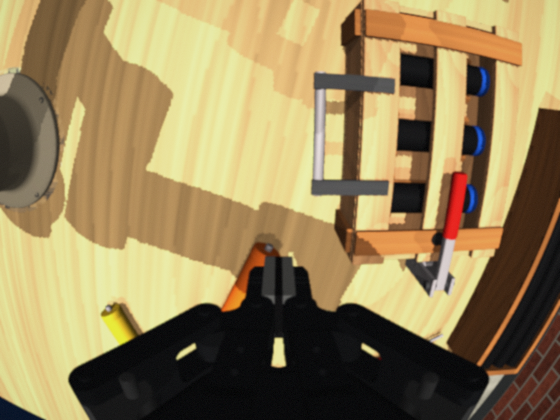

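View pics/t24.png

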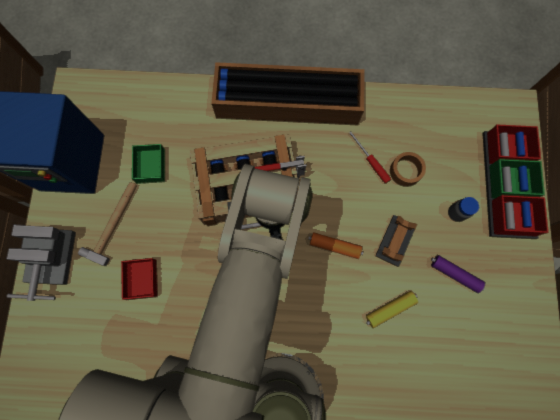

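The lid is shut and the clamp lies level on it. All three rollers show evenly spaced through the slats, and the bystanders are in their starting places. The gripper is free of everything, so I'm handing the job in.

```bash
python3 -c "
from rig import job
print(job.finish_job())"
```

```text
the job is handed in; nothing more can be done
None
```

The case is packed and I handed the job in after about 21 s of the 72 s allowed; no verdict was reported.

- **Roller:** I gripped it on the stand with the tool tilted and lowered it into the empty cradle. I let go only once the cradle was carrying its weight. The wrist picture afterwards showed it level with the two packed rollers.
- **Lid:** I swung it shut by its bar in small steps. It met a firm stop at the end, about 42 N on the fingers. The pictures show it lying flat.
- **Clamp:** I swung it over by the red handle. While I was gripping it there was no clear stop, so I let go and pressed down on it with shut fingers. They met firm resistance (13 N) with the handle's top at 130.7 mm; fully down should be 131 mm.
- **Final check:** The pictures show three evenly spaced rollers, the lid shut and the clamp down. The bystanders look to be where they started; I judged that by eye and did not measure it. The force reading was close to zero with the gripper clear of everything.

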